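# Fit the shredding disc on the vegetable cutter

## Task

Lift the shredding disc off its storage stand and fit it on the vegetable cutter: lower it over the drive shaft, feel for the drive pin by turning it until its hole drops over the pin, and press it fully home, flat on the drive plate. Be gentle: never drop, force or hammer it on the shaft or the pin (keep the push under 15 N). Let go of it and leave everything else on the table where it is.

Things in the scene. Friction and masses are not known exactly. Their poses are not given: they have to be found in the camera images.
- disc: Shredding disc: round steel plate 140 mm across lying flat, 6 mm thick, its rim (beyond 42 mm from the axis) 8 mm, with a square black hub on its middle and a 16 mm bore right through plate and hub on the axis. 0.28 to 0.45 kg. Origin: centre of the underside, z up along the hub, x towards the pin hole. Starts on the stand, bore over its post.
- hub_top (a point): Middle of the top of the disc's hub, the part to grip: 36 x 36 mm square, sides along the disc's x and y, reaching from 6 to 56 mm above the disc's underside. Axes as the disc's.
- pin_hole (a point): Middle, at the underside, of the disc's one pin hole: 10.5 mm diameter, through the 6 mm plate, 34 mm from the axis in the disc's +x. Over the 8 mm pin it has 1.25 mm of play all round. Axes as the disc's.
- stand: Fixed storage stand: black block 110 x 110 mm, 22 mm tall, with an upright post in the middle, 10 mm diameter, tip 52 mm above the table. Origin: centre of the underside. The disc lies on the block, the post 30 mm up in its bore: lift it straight up first.
- machine: Vegetable cutter base, fixed, yaw varies: white body 200 x 200 mm, 96 mm tall, a round grey pan on top (188 mm across, to 104 mm), the upright drive shaft in its middle. Beside it on +y the motor column, 150 mm (x) by 100 mm (y), from 96 to 196 mm off the shaft's axis, 201 mm tall. Origin: on the shaft's axis at table height, z up.
- seat (a point): On the shaft's axis, in the upper face of the steel drive plate (88 mm across, face 128 mm above the table) on which the disc's underside must come to lie. Axes as the machine's, z up. Shaft and pin rise from this face. The drive is braked: it holds still below 2.5 N m.
- shaft_tip (a point): Tip of the drive shaft, 50 mm above the drive plate's face: 14 mm diameter, the topmost 6 mm a cone narrowing to 6 mm. The disc's bore has 1 mm of play all round on it. Axes as the machine's.
- pin_arc (a point): NOT the pin itself but the middle of the arc where it may stand: the upright drive pin (8 mm diameter, flat top 13 mm above the drive plate's face, 34 mm from the shaft's axis) is within 0.4 rad either side of here, turned about the shaft; where differs each time and must be seen or felt. A disc on the shaft rests on the pin, 13 mm up, until turned so that its hole meets the pin; then it sinks.
- mug: Bystander, loose: white mug, 76 mm across, 90 mm tall. Origin: centre of its underside, or its middle. To be left alone.
- jar: Bystander, loose: clear jar with a lid, 64 mm across, 100 mm tall. Origin: centre of its underside, or its middle. To be left alone.
- bowl: Bystander, loose: shallow bowl, 150 mm across, 60 mm tall. Origin: centre of its underside, or its middle. To be left alone.
- scraper: Bystander, loose: flat dough scraper with a bar grip, 200 mm long. Origin: centre of its underside, or its middle. To be left alone.
- brush: Bystander, loose: cleaning brush lying flat. Origin: centre of its underside, or its middle. To be left alone.
- plate: Bystander, loose: plate, 170 mm across. Origin: centre of its underside, or its middle. To be left alone.
- tub: Bystander, loose: white round tub, 110 mm across, 80 mm tall. Origin: centre of its underside, or its middle. To be left alone.
There are look-alikes about, which are no part of the job. What is shaped like the stand but pink is not meant.

How it is judged:
By the outcome, as a careful person would: the job done as asked, in the order asked, and still so for the second after the job is handed in, with the robot touching nothing.
It also fails if it takes over 72 s, if anything falls off the work surface, if the arm or the gripper's body presses on something with over 40 N, if the wrist force passes 120 N, or if a joint passes its speed limit or range.

## Robot

A 6-joint arm with a two-finger parallel gripper is mounted at the origin on the work surface. World frame = base frame: x ahead of the robot, y to its left, z up, the work surface at z = 0. Lengths are in m, angles in degrees, forces in N, time in s.
With the tool pointing down it reaches from about 0.3 to 0.875 m from the base axis. Payload 6.4 kg.
Tool frame: the origin (TCP) lies at the very end of the fingers, on their centre line; the grasp point (between the pads) lies 19 mm behind it; z points along the fingers, y is the direction in which the jaws open and shut (so a half turn about z gives the same grasp; the last joint's range is limited). The gripper opens to 85 mm and grips with 20 to 120 N. Pads are 22 mm wide; open, the fingers measure 114 mm over their backs; the gripper's body (76 mm by 85 mm) begins 54 mm behind the grasp point. The pads swing forward as they close: fully open they stand 13 mm farther back than shut.
Start: joints at [54.471, 10.359, 92.074, -0, 77.567, -11.82], TCP at [0.231, 0.526, 0.231] pointing down, gripper open.
Joint ranges: [-171.53, 171.53], [-51.25, 118.39], [17.06, 147.69], [-65.23, 245.23], [0, 150.52], [-178.68, 178.68]. Speed limits (degrees/s): [147.25, 147.25, 172.46, 180, 180, 180].

## Interface

Orientations are given as a 3x3 rotation matrix whose columns are the frame's x, y, z axes.
In Python, from rig import env, eyes gives the robot as it stands.
- The arm moves only by the tool arm_command, never from a script. Its argument "rows" is a list of rows, each an object of numbers: "dx", "dy", "dz": the shift along the tool's x, y, z in cm; "ax", "ay", "az": the turn, a rotation vector about the tool's x, y, z in degrees. In form: [{"dx": .., "dy": .., "dz": .., "ax": .., "ay": .., "az": ..}, ...]. A call has 1 to 8 rows; each row shifts and turns the pose as measured when the row begins, along the tool's axes as they then stand; what a row does not reach is not made up. A row lasts 1/8 s, in which the tool goes at most 62.5 mm and 10.7 degrees, less where a joint would pass 70% of its speed; a pose out of reach is approached as far as the arm can. A call is refused whole if a number of a shift passes 6.25 or a number of a turn 10.7, either way. A call with a gripper value outside its range is refused whole. "fingers" is the closure in counts, from 0 (fully open) to 255 (shut), set as the call begins (left out, the last holds). The fingers move at their own pace and stop on an object; "newtons" is the grip in N (left out, the last holds). Time passes only in rows, so rows that do not move let the fingers close. It gives the time, the measured TCP pose, the force and the opening at its end, in the units of the state.
- env.sense(): the state, without advancing time (a new reading comes with each control period).
- eyes.capture(name): name is "side" or "top" or "wrist"; returns a dict with "image" (480x640x3 uint8, red, green, blue), "mtx" (3x3 intrinsics, pixels), "R" (3x3) and "t" (3): a world point X has camera coordinates R X + t. Camera axes: x right, y down, z forward; pixel columns grow to the right and rows downward; lengths in m; the calibration is good to about 2 mm. A picture is of the moment at which its call begins. There is no depth.
- env.sign_off(): hands the job in, once; it reports no verdict.
Trained networks look in a picture, given as the dict that the camera call returned (one of the last four; its "shot" number tells which), for a name from the list of things; names that differ only in an ending like _2 or _b are one class to them, and where a whole thing is asked for, a point or a joint stands for the part that bears it (a point fixed in the world has none). Each returns a list of dicts, best first, with "confidence" (0 to 1); they miss things now and then, are a little off and sometimes report something else, mostly with a low value. They report only what shows in the picture. A call takes as long as a camera call. They do not tell look-alikes from the thing itself.
- eyes.look_for(picture, query): "box" ([left, top, width, height] in pixels, round what is visible of it).
The state is a dict: "time_s": time; "joint_positions": joint angles; "joint_velocities": joint speeds; "joint_efforts": joint torques, N m; "eef_pos": TCP position; "ee_rot": TCP orientation; "contact_force": force on the tool from outside, world axes, zero at the start; "moment": the same for the moment, N m; "width": opening from 0.0 (shut) to 1.0 (fully open).
Only numpy, scipy, OpenCV 4.12 (cv2) and the standard library are available. Lean on these libraries where they do the work, as an engineer would, in place of code of your own. Each camera call takes 0.05 s, during which the arm holds its last target.

## Working session

There is one attempt and no reset: what is moved stays moved. The work goes in short steps, Python scripts to look and compute and a tool call to move; the robot and the scene stay as the last step left them, time stands still between calls to the robot, and variables do not carry over. Pictures are saved under pics/ and viewed, and the job is handed in when it is done.

Besides the shell and the picture viewer there is one more tool, called as name(argument=value, ...), one argument or row to a line, values as JSON. arm_command: Moves the arm, as the interface text tells. Its arguments: {"type":"object","properties":{"rows":{"type":"array"},"fingers":{"type":"number"},"newtons":{"type":"number"}},"required":["rows"]}

```bash
mkdir -p pics; ls; python3 - <<'E'
from rig import env, eyes
import cv2
s=env.sense(); print(s)
for n in ("side","top","wrist"):
    p=eyes.capture(n); cv2.imwrite(f"pics/a_{n}.png",p["image"][:,:,::-1]); print(n,p["mtx"].tolist(),p["R"].tolist(),p["t"].tolist())
    for q in ("disc","stand","machine","hub_top"):
        print(q,[(d["box"],round(d["confidence"],2)) for d in eyes.look_for(p,q)])
E
```

```text
pics
{'time_s': 0.0, 'joint_positions': array([ 5.44715072e+01,  1.04020665e+01,  9.21310062e+01, -3.47966016e-04,
        7.75668378e+01, -1.18211232e+01]), 'joint_velocities': array([-0.14042994,  0.05171262, -0.09126553, -0.11152877,  0.07365349,
        0.06776518]), 'joint_efforts': array([-5.31097467e-04, -4.44884741e+01, -3.51335227e+01, -4.69856477e-04,
        9.47392109e-03,  1.15741273e-05]), 'eef_pos': array([0.23086007, 0.5260267 , 0.23038793]), 'ee_rot': array([[-9.15611237e-01,  4.02063486e-01, -1.00848974e-03],
       [ 4.02064597e-01,  9.15610199e-01, -1.42257017e-03],
       [ 3.51419966e-04, -1.70799926e-03, -9.99998480e-01]]), 'contact_force': array([-0.27975116,  0.15910315, -1.11250277]), 'moment': array([ 0.02092395,  0.00017501, -0.00873859]), 'width': 0.9957618506147187}
side [[587.0885110794125, 0.0, 317.59843017976175], [0.0, 587.0885110794125, 228.64594661657605], [0.0, 0.0, 1.0]] [[-0.996806947668362, -0.07844566351064836, 0.014905936953353233], [-0.052314302966286766, 0.5005597877551499, -0.8641198485092626], [0.0603251422313679, -0.8621404623139397, -0.
[... 812 characters left out ...]
0.47), ([293.1, 262.7, 17.9, 77.6], 0.46)]
stand [([364.7, 302.0, 55.4, 49.7], 0.7), ([372.8, 239.7, 15.6, 32.3], 0.41)]
machine [([122.1, 217.2, 135.3, 86.4], 0.87)]
hub_top [([361.7, 222.2, 51.3, 53.6], 0.55), ([124.4, 223.2, 130.4, 79.7], 0.44)]
wrist [[372.20913021937673, 0.0, 318.8552940583113], [0.0, 372.20913021937673, 245.13477962610347], [0.0, 0.0, 1.0]] [[0.4027168137472243, 0.91532460590482, -0.00018371301291619175], [0.8727601950028262, -0.38392917385654485, 0.30147641944347986], [0.27587825203142347, -0.12156996046317708, -0.9534736151404869]] [-0.5767254465281378, -0.03902457232318474, 0.37940700418227064]
disc []
stand []
machine [([91.1, 403.1, 238.8, 76.9], 0.69)]
hub_top []
```

View pics/a_side.png

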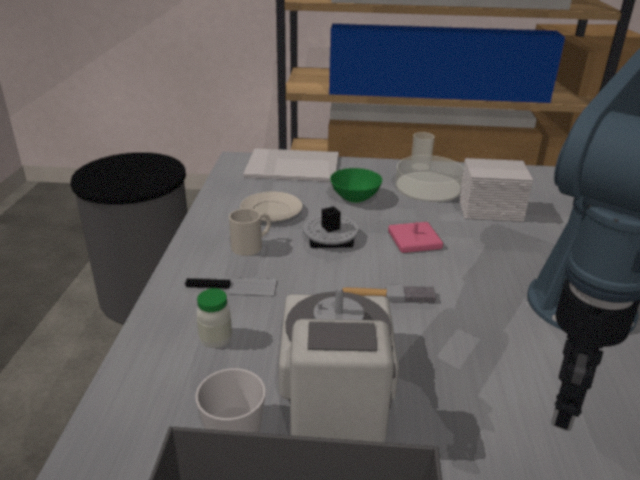

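View pics/a_top.png

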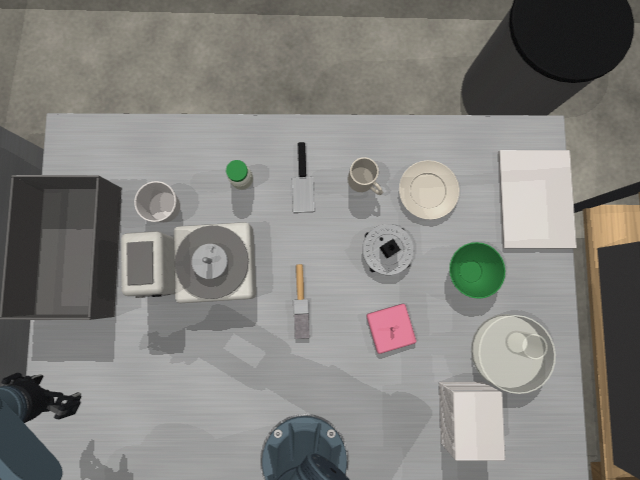

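View pics/a_wrist.png

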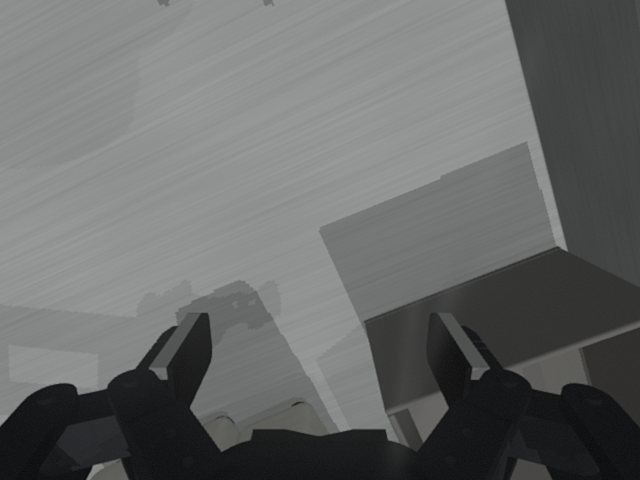

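The top view shows the disc with its hub near (389,248), on the black stand, and the machine's shaft near (208,261) with the column to its left. The pink look-alike is at (391,329). I'll enlarge the two regions.

```bash
python3 - <<'E'
import cv2, numpy as np
im=cv2.imread("pics/a_top.png")
a=cv2.resize(im[218:282,355:423],None,fx=6,fy=6,interpolation=cv2.INTER_CUBIC)
b=cv2.resize(im[218:306,172:258],None,fx=4.5,fy=4.5,interpolation=cv2.INTER_CUBIC)
c=np.zeros((max(a.shape[0],b.shape[0]),a.shape[1]+b.shape[1],3),np.uint8); c[:a.shape[0],:a.shape[1]]=a; c[:b.shape[0],a.shape[1]:]=b
cv2.imwrite("pics/b.png",c); print(a.shape,b.shape)
E
cat > h.py <<'E'
import numpy as np
K={'top':(np.array([[457.86664721106,0,315.9036038367303],[0,457.86664721106,234.52806104034923],[0,0,1]]),
np.array([[0.0018762114474271303,-0.9999816460013333,0.005760858535764274],[-0.9921103469046564,-0.0025835284067100366,-0.1253410744556406],[0.1253536572874013,-0.005480241001659257,-0.9920969849582434]]),np.array([-0.029050495026050394,0.5938284048290247,1.2059197673014963])),
'side':(np.array([[587.0885110794125,0,317.59843017976175],[0,587.0885110794125,228.64594661657605],[0,0,1]]),np.array([[-0.996806947668362,-0.07844566351064836,0.014905936953353233],[-0.052314302966286766,0.5005597877551499,-0.8641198485092626],[0.0603251422313679,-0.8621404623139397,-0.5030653043650214]]),np.array([0.5653873549855892,0.16440182497173197,1.264279352277224]))}
def back(cam,uv,z):
    M,R,t=cam if isinstance(cam,tuple) else K[cam]
    d=R.T@np.linalg.solve(M,[uv[0],uv[1],1]); c=-R.T@t
    return c+d*(z-c[2])/d[2]
def proj(cam,X):
    M,R,t=cam if isinstance(cam,tuple) else K[cam]
    p=M@(R@np.asarray(X,float)+t); return p[:2]/p[2]
E
python3 - <<'E'
from h import *
print(back('top',(389.5,247.5),.078),back('top',(208,260),.178), back('top',(210,262),.128))
E
```

```text
(384, 408, 3) (396, 387, 3)
[ 0.5550218  -0.22033933  0.078     ] [0.5142004 0.2304139 0.178    ] [0.51270406 0.236773   0.128     ]
```

View pics/b.png

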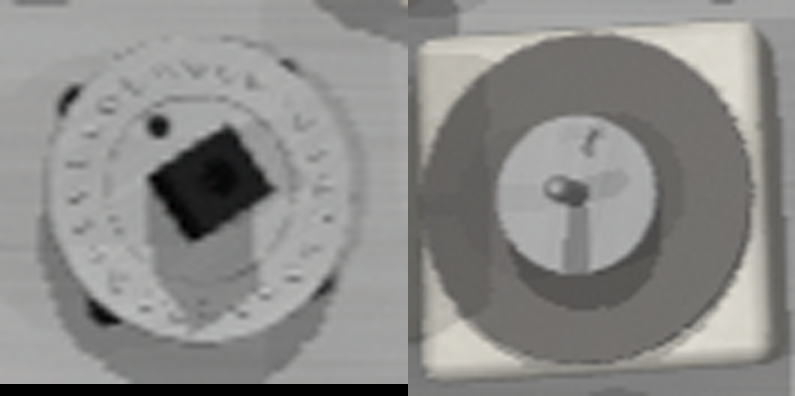

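The left crop shows the hub-top corners at about (228,124), (274,188), (194,240) and (148,178), with the pin hole at (157,126). In the right crop the drive plate is centred near (577,194), and the pin shows near (592,140).

```bash
python3 - <<'E'
from h import *
f=lambda x,y:(x/6+355-.4,y/6+218-.4)
g=lambda x,y:((x-408)/4.5+172-.4,y/4.5+218-.4)
hub=[back('top',f(*p),.078) for p in ((228,124),(274,188),(194,240),(148,178))]
c=np.mean(hub,0);print("hub",c)
for i in range(4):
    d=hub[(i+1)%4]-hub[i];print(np.linalg.norm(d),np.degrees(np.arctan2(d[1],d[0])))
ph=back('top',f(157,126),.028);r=back('top',f(203,188),.030);print("hole",ph,"rimc",r)
for cc in(c,r):
    d=ph-cc;print(np.hypot(d[0],d[1]),np.degrees(np.arctan2(d[1],d[0])))
pl=back('top',g(577,194),.128);pin=back('top',g(591,135),.141);tip=back('top',g(560,188),.178)
d=pin-pl;print("plate",pl,"pin",pin,"tip",tip,np.hypot(d[0],d[1]),np.degrees(np.arctan2(d[1],d[0])))
# body corners at z .096
for p in((420,40),(755,22),(775,358),(428,378)):print(back('top',g(*p),.096))
E
```

```text
hub [ 0.55369881 -0.22102285  0.078     ]
0.034216434927266136 -145.13828046739033
0.0420696068446398 122.8376876010465
0.033427364922143675 35.94471148374904
0.04268074936442448 -56.06567137731549
hole [ 0.58432021 -0.20523214  0.028     ] rimc [ 0.55580077 -0.22538384  0.03      ]
0.034453112331948275 27.279050815434204
0.03492062058264371 35.244838896433315
plate [0.51591582 0.23897613 0.128     ] pin [0.54752407 0.22933802 0.141     ] tip [0.5156723 0.2367099 0.178    ] 0.03304504431516025 -16.95770542816934
[0.60650797 0.33916872 0.096     ]
[0.61750647 0.14689863 0.096     ]
[0.4256939  0.13172996 0.096     ]
[0.4141749  0.32686328 0.096     ]
```

The sizes agree with the description: the hole is about 34.5 mm off the axis, the hub about 36 mm and the pin at about 33 mm. I'll write a planner that prints the rows.

```bash
cat > plan.py <<'E'
import sys, numpy as np
from scipy.spatial.transform import Rotation as Ro
from rig import env
def Rd(xang):  # tool down, tool x at world angle xang (deg)
    a=np.radians(xang); x=[np.cos(a),np.sin(a),0]; z=[0,0,-1]; return np.array([x,np.cross(z,x),z]).T
def plan(pos,xang,smax=5.5,amax=10.2,n=None):
    s=env.sense(); P=np.array(s['eef_pos']);R=np.array(s['ee_rot']);T=Rd(xang);pos=np.array(pos)
    rv=Ro.from_matrix(R.T@T).as_rotvec(degrees=True)
    n=n or max(1,int(np.ceil(max(np.linalg.norm(pos-P)*100/smax,np.linalg.norm(rv)/amax))))
    print("pos",P.round(4),"xang",round(np.degrees(np.arctan2(R[1,0],R[0,0])),2),"tilt",np.degrees(R[:2,2]).round(2),"F",s['contact_force'].round(2),"M",s['moment'].round(3),"w",round(s['width'],3),"t",s['time_s'],"j",s['joint_positions'].round(0),"n",n)
    step=(pos-P)/n*100; Rk=R.copy(); dr=Ro.from_rotvec(rv/n,degrees=True).as_matrix()
    for k in range(n):
        d=Rk.T@step; print('{"dx":%.2f,"dy":%.2f,"dz":%.2f,"ax":%.1f,"ay":%.1f,"az":%.1f},'%(*d,*(rv/n))); Rk=Rk@dr
if __name__=="__main__":
    a=[float(v) for v in sys.argv[1:]]
    plan(a[:3],a[3],n=int(a[4]) if len(a)>4 else None)
E
python3 plan.py 0.49 -0.26 0.25 34
```

```text
pos [0.2312 0.5265 0.2313] xang 156.29 tilt [0. 0.] F [-0.06  0.17 -0.44] M [ 0.058 -0.033  0.01 ] w 0.998 t 0.75 j [ 54.  10.  92.  -0.  78. -12.] n 16
{"dx":-3.46,"dy":-3.85,"dz":-0.12,"ax":0.0,"ay":-0.0,"az":7.6},
{"dx":-3.94,"dy":-3.36,"dz":-0.12,"ax":0.0,"ay":-0.0,"az":7.6},
{"dx":-4.35,"dy":-2.80,"dz":-0.12,"ax":0.0,"ay":-0.0,"az":7.6},
{"dx":-4.68,"dy":-2.20,"dz":-0.12,"ax":0.0,"ay":-0.0,"az":7.6},
{"dx":-4.94,"dy":-1.56,"dz":-0.12,"ax":0.0,"ay":-0.0,"az":7.6},
{"dx":-5.10,"dy":-0.89,"dz":-0.12,"ax":0.0,"ay":-0.0,"az":7.6},
{"dx":-5.17,"dy":-0.20,"dz":-0.12,"ax":0.0,"ay":-0.0,"az":7.6},
{"dx":-5.15,"dy":0.49,"dz":-0.12,"ax":0.0,"ay":-0.0,"az":7.6},
{"dx":-5.04,"dy":1.17,"dz":-0.12,"ax":0.0,"ay":-0.0,"az":7.6},
{"dx":-4.84,"dy":1.83,"dz":-0.12,"ax":0.0,"ay":-0.0,"az":7.6},
{"dx":-4.55,"dy":2.46,"dz":-0.12,"ax":0.0,"ay":-0.0,"az":7.6},
{"dx":-4.19,"dy":3.04,"dz":-0.12,"ax":0.0,"ay":-0.0,"az":7.6},
{"dx":-3.74,"dy":3.57,"dz":-0.12,"ax":0.0,"ay":-0.0,"az":7.6},
{"dx":-3.24,"dy":4.04,"dz":-0.12,"ax":0.0,"ay":-0.0,"az":7.6},
{"dx":-2.67,"dy":4.43,"dz":-0.12,"ax":0.0,"ay":-0.0,"az":7.6},
{"dx":-2.06,"dy":4.75,"dz":-0.12,"ax":0.0,"ay":-0.0,"az":7.6},
```

I'll stop over the machine on the way, to measure the shaft and pin with the wrist camera.

```bash
python3 plan.py 0.51 0.235 0.27 105
```

```text
pos [0.2312 0.5265 0.2313] xang 156.29 tilt [0. 0.] F [-0.06  0.17 -0.44] M [ 0.058 -0.033  0.01 ] w 0.998 t 0.75 j [ 54.  10.  92.  -0.  78. -12.] n 8
{"dx":-4.66,"dy":-1.93,"dz":-0.48,"ax":0.0,"ay":-0.0,"az":6.4},
{"dx":-4.84,"dy":-1.40,"dz":-0.48,"ax":0.0,"ay":-0.0,"az":6.4},
{"dx":-4.97,"dy":-0.85,"dz":-0.48,"ax":0.0,"ay":-0.0,"az":6.4},
{"dx":-5.03,"dy":-0.29,"dz":-0.48,"ax":0.0,"ay":-0.0,"az":6.4},
{"dx":-5.03,"dy":0.27,"dz":-0.48,"ax":0.0,"ay":-0.0,"az":6.4},
{"dx":-4.97,"dy":0.83,"dz":-0.48,"ax":0.0,"ay":-0.0,"az":6.4},
{"dx":-4.85,"dy":1.38,"dz":-0.48,"ax":0.0,"ay":-0.0,"az":6.4},
{"dx":-4.66,"dy":1.91,"dz":-0.48,"ax":0.0,"ay":-0.0,"az":6.4},
```

arm_command(
  rows=[
    {"dx": -4.6,"dy": -1.9,"dz": -1.2,"az": 6.4},
    {"dx": -4.8,"dy": -1.4,"dz": -1.0,"az": 6.4},
    {"dx": -5.0,"dy": -0.9,"dz": -0.8,"az": 6.4},
    {"dx": -5.0,"dy": -0.3,"dz": -0.5,"az": 6.4},
    {"dx": -5.0,"dy": 0.3,"dz": -0.3,"az": 6.4},
    {"dx": -5.0,"dy": 0.8,"dz": -0.2,"az": 6.4},
    {"dx": -4.8,"dy": 1.4,"dz": 0,"az": 6.4},
    {"dx": -4.6,"dy": 1.9,"dz": 0,"az": 6.4},
  ],
)

```text
$.rows[0]: bad value
```

```bash
python3 plan.py 0.51 0.235 0.27 105
```

```text
pos [0.2312 0.5265 0.2313] xang 156.29 tilt [0. 0.] F [-0.06  0.17 -0.44] M [ 0.058 -0.033  0.01 ] w 0.998 t 0.75 j [ 54.  10.  92.  -0.  78. -12.] n 8
{"dx":-4.66,"dy":-1.93,"dz":-0.48,"ax":0.0,"ay":-0.0,"az":6.4},
{"dx":-4.84,"dy":-1.40,"dz":-0.48,"ax":0.0,"ay":-0.0,"az":6.4},
{"dx":-4.97,"dy":-0.85,"dz":-0.48,"ax":0.0,"ay":-0.0,"az":6.4},
{"dx":-5.03,"dy":-0.29,"dz":-0.48,"ax":0.0,"ay":-0.0,"az":6.4},
{"dx":-5.03,"dy":0.27,"dz":-0.48,"ax":0.0,"ay":-0.0,"az":6.4},
{"dx":-4.97,"dy":0.83,"dz":-0.48,"ax":0.0,"ay":-0.0,"az":6.4},
{"dx":-4.85,"dy":1.38,"dz":-0.48,"ax":0.0,"ay":-0.0,"az":6.4},
{"dx":-4.66,"dy":1.91,"dz":-0.48,"ax":0.0,"ay":-0.0,"az":6.4},
```

All six keys are probably required in each row.

arm_command(
  rows=[
    {"dx": -4.6,"dy": -1.9,"dz": -1.2,"ax": 0,"ay": 0,"az": 6.4},
    {"dx": -4.8,"dy": -1.4,"dz": -1.0,"ax": 0,"ay": 0,"az": 6.4},
    {"dx": -5.0,"dy": -0.9,"dz": -0.8,"ax": 0,"ay": 0,"az": 6.4},
    {"dx": -5.0,"dy": -0.3,"dz": -0.5,"ax": 0,"ay": 0,"az": 6.4},
    {"dx": -5.0,"dy": 0.3,"dz": -0.3,"ax": 0,"ay": 0,"az": 6.4},
    {"dx": -5.0,"dy": 0.8,"dz": -0.2,"ax": 0,"ay": 0,"az": 6.4},
    {"dx": -4.8,"dy": 1.4,"dz": 0,"ax": 0,"ay": 0,"az": 6.4},
    {"dx": -4.6,"dy": 1.9,"dz": 0,"ax": 0,"ay": 0,"az": 6.4},
  ],
)

```text
time_s: 1.75
eef_pos: [0.5119, 0.2279, 0.2738]
ee_rot: [[-0.24, 0.971, 0.003], [0.971, 0.24, 0.002], [0.001, 0.004, -1.0]]
contact_force: [0.5, 0.7, -0.2]
width: 1.001
```

```bash
python3 plan.py 0.51 0.235 0.27 105
```

```text
pos [0.5119 0.2279 0.2738] xang 103.87 tilt [0.2  0.11] F [ 0.5   0.74 -0.21] M [ 0.03  -0.002  0.009] w 1.001 t 1.75 j [12.  6. 92.  0. 82. -2.] n 1
{"dx":0.73,"dy":-0.02,"dz":0.38,"ax":0.2,"ay":-0.1,"az":-1.1},
```

arm_command(
  rows=[
    {"dx": 0,"dy": 0,"dz": 0,"ax": 0,"ay": 0,"az": 0},
  ],
)

```text
time_s: 1.88
eef_pos: [0.5139, 0.2252, 0.2737]
ee_rot: [[-0.234, 0.972, 0.004], [0.972, 0.234, 0.001], [0.0, 0.004, -1.0]]
contact_force: [0.5, 0.5, 0.6]
width: 1.0
```

```bash
python3 - <<'E'
from rig import env, eyes
import cv2,pickle
for i,n in enumerate(("wrist",)):
    p=eyes.capture(n); s=env.sense(); pickle.dump((p,s),open("c.pkl","wb")); cv2.imwrite("pics/c_wrist.png",p["image"][:,:,::-1])
    print(p["R"].tolist(),p["t"].tolist(),s["eef_pos"],s["ee_rot"])
E
```

```text
[[0.9722760416312566, 0.23379929644688366, 0.004145823295703499], [0.2217325859482902, -0.9274358024904917, 0.3011602440354691], [0.07425603812849893, -0.29189162584726785, -0.953564533506621]] [-0.5548070644188877, 0.0443244204862403, 0.44773971423318776] [0.51281482 0.22651275 0.27367556] [[-0.2368914   0.97153093  0.00318059]
 [ 0.97153545  0.23688607  0.00196483]
 [ 0.00115546  0.0035555  -0.99999301]]
```

View pics/c_wrist.png

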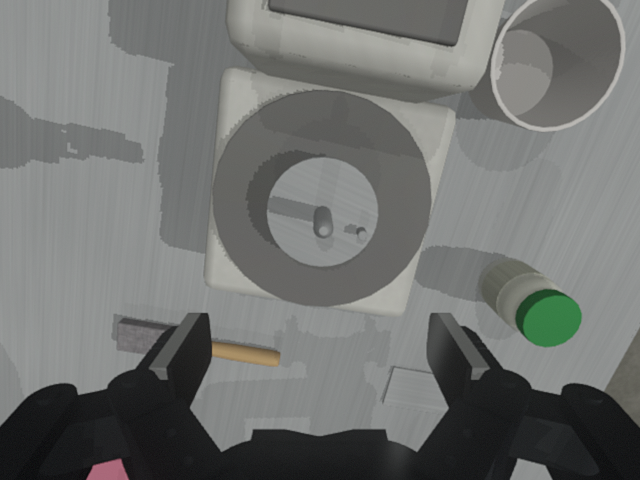

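The wrist view shows the drive plate around (322,212), the shaft at (322,222) and the pin at (360,234). I'll enlarge it and fit.

```bash
python3 - <<'E'
import cv2
im=cv2.imread("pics/c_wrist.png")
cv2.imwrite("pics/c2.png",cv2.resize(im[150:275,260:390],None,fx=5,fy=4.7*5/4.7,interpolation=cv2.INTER_CUBIC)[:600])
E
```

```text
(no output)
```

View pics/c2.png

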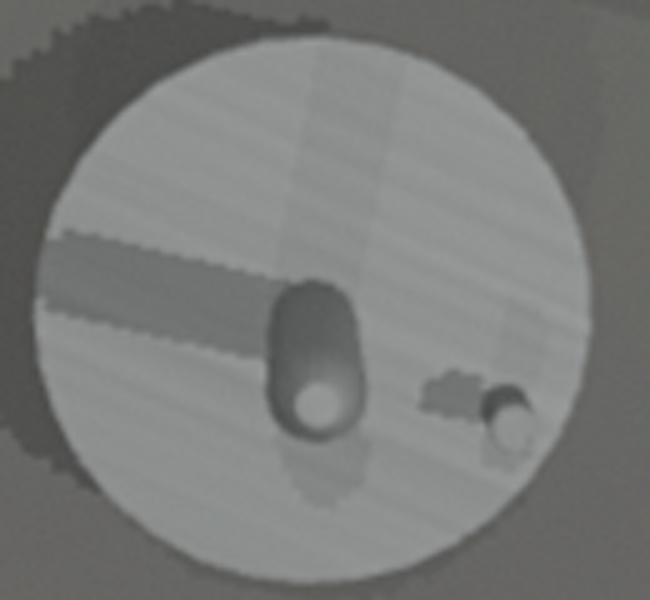

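```bash
python3 - <<'E'
from h import *
import pickle
p,s=pickle.load(open("c.pkl","rb")); cam=(p["mtx"],p["R"],p["t"])
q=lambda x,y:(x/5+260-.4,y/5+150-.4)
th=np.linspace(0,2*np.pi,72)
import cv2
g=cv2.cvtColor(p["image"],cv2.COLOR_RGB2GRAY)
# plate centre: fit so that projected circle bbox matches
from scipy.optimize import least_squares
bb=np.array([*q(36,38),*q(592,583)])
def f(v):
    u=np.array([proj(cam,(v[0]+.044*np.cos(a),v[1]+.044*np.sin(a),v[2])) for a in th]); return np.r_[u.min(0),u.max(0)]-bb
for z in (.128,):
    r=least_squares(lambda v:f([*v,z]),[.51,.235]);print("plate",r.x,r.fun)
r2=least_squares(f,[.51,.235,.128]);print("free z",r2.x,r2.fun)
tip=back(cam,q(319,404),.178);pin=back(cam,q(515,426),.141)
print("tip",tip,"pin",pin)
for c in(r.x,tip[:2]):
    d=pin[:2]-c;print(np.hypot(*d),np.degrees(np.arctan2(d[1],d[0])))
# top-camera compare
g2=lambda x,y:((x-408)/4.5+172-.4,y/4.5+218-.4)
print("side tip candidates",proj('side',[*r.x,.178]))
E
```

```text
plate [0.51550533 0.23901092] [-0.1062025  -0.05726002  0.1064763   0.07927565]
free z [0.51553227 0.23892566 0.12753658] [-0.01762213  0.01720297  0.01763126 -0.01882209]
tip [0.5154104  0.23933649 0.178     ] pin [0.54849383 0.23327329 0.141     ]
0.03348375568320925 -9.866651820061985
0.03363445085276928 -10.38536033549795
side tip candidates [338.40489205 289.28228528]
```

The shaft axis is at (0.5155, 0.2390), and the pin is at about −10° with a radius of 33.5 mm. Next I'll go over the disc.

```bash
python3 plan.py 0.555 -0.2235 0.22 34
```

```text
pos [0.5128 0.2265 0.2737] xang 103.7 tilt [0.18 0.11] F [-0.84  0.89  0.76] M [ 0.051  0.021 -0.042] w 1.001 t 1.925 j [12.  6. 92.  0. 82. -2.] n 9
{"dx":-4.97,"dy":-0.73,"dz":0.59,"ax":0.0,"ay":-0.0,"az":7.7},
{"dx":-5.02,"dy":-0.05,"dz":0.59,"ax":0.0,"ay":-0.0,"az":7.7},
{"dx":-4.98,"dy":0.62,"dz":0.59,"ax":0.0,"ay":-0.0,"az":7.7},
{"dx":-4.85,"dy":1.29,"dz":0.59,"ax":0.0,"ay":-0.0,"az":7.7},
{"dx":-4.64,"dy":1.93,"dz":0.59,"ax":0.0,"ay":-0.0,"az":7.7},
{"dx":-4.33,"dy":2.54,"dz":0.60,"ax":0.0,"ay":-0.0,"az":7.7},
{"dx":-3.95,"dy":3.10,"dz":0.60,"ax":0.0,"ay":-0.0,"az":7.7},
{"dx":-3.50,"dy":3.60,"dz":0.60,"ax":0.0,"ay":-0.0,"az":7.7},
{"dx":-2.98,"dy":4.04,"dz":0.60,"ax":0.0,"ay":-0.0,"az":7.7},
```

arm_command(
  rows=[
    {"dx": -5.0,"dy": -0.7,"dz": 0.3,"ax": 0,"ay": 0,"az": 7.7},
    {"dx": -5.0,"dy": 0,"dz": 0.3,"ax": 0,"ay": 0,"az": 7.7},
    {"dx": -5.0,"dy": 0.6,"dz": 0.3,"ax": 0,"ay": 0,"az": 7.7},
    {"dx": -4.9,"dy": 1.3,"dz": 0.6,"ax": 0,"ay": 0,"az": 7.7},
    {"dx": -4.6,"dy": 1.9,"dz": 0.8,"ax": 0,"ay": 0,"az": 7.7},
    {"dx": -4.3,"dy": 2.5,"dz": 1.0,"ax": 0,"ay": 0,"az": 7.7},
    {"dx": -4.0,"dy": 3.1,"dz": 1.0,"ax": 0,"ay": 0,"az": 7.7},
    {"dx": -3.5,"dy": 3.6,"dz": 1.0,"ax": 0,"ay": 0,"az": 7.7},
  ],
)

```text
time_s: 2.92
eef_pos: [0.549, -0.1702, 0.22]
ee_rot: [[0.747, 0.665, 0.007], [0.665, -0.747, 0.006], [0.009, 0.001, -1.0]]
contact_force: [0.1, 0.4, 0.6]
width: 0.997
```

```bash
python3 plan.py 0.555 -0.2235 0.22 34
```

```text
pos [ 0.549  -0.1702  0.22  ] xang 41.69 tilt [0.43 0.32] F [0.06 0.36 0.58] M [-0.002  0.012 -0.014] w 0.997 t 2.925 j [-29.  11.  93.   1.  76.  19.] n 1
{"dx":-3.10,"dy":4.37,"dz":-0.02,"ax":0.0,"ay":-0.5,"az":7.7},
```

arm_command(
  rows=[
    {"dx": -3.0,"dy": 4.3,"dz": 0,"ax": 0,"ay": -0.5,"az": 7.7},
    {"dx": 0,"dy": 0,"dz": 0,"ax": 0,"ay": 0,"az": 0},
  ],
)

```text
time_s: 3.18
eef_pos: [0.5551, -0.2238, 0.2187]
ee_rot: [[0.832, 0.555, -0.001], [0.555, -0.832, 0.001], [0.0, -0.001, -1.0]]
contact_force: [-0.7, -0.4, -0.1]
width: 1.003
```

```bash
python3 - <<'E'
from rig import env, eyes
import cv2,pickle
p=eyes.capture("wrist"); s=env.sense(); pickle.dump((p,s),open("d.pkl","wb")); cv2.imwrite("pics/d_wrist.png",p["image"][:,:,::-1]); print(s["eef_pos"],s["time_s"])
E
```

```text
[ 0.55483926 -0.22180803  0.2184606 ] 3.225
```

View pics/d_wrist.png

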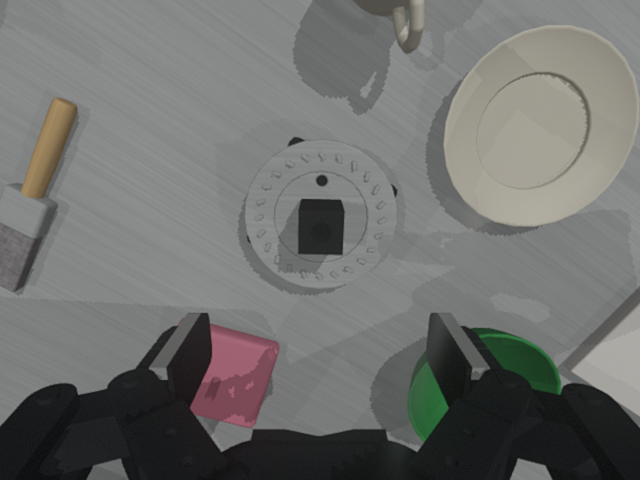

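The hub shows at (321,227), well aligned with the tool, and the pin hole at (321,181). I'll enlarge it for a precise fit.

```bash
python3 - <<'E'
import cv2
im=cv2.imread("pics/d_wrist.png")
im=cv2.convertScaleAbs(im,alpha=1.6)
cv2.imwrite("pics/d2.png",cv2.resize(im[135:295,240:402],None,fx=3.7,fy=3.7,interpolation=cv2.INTER_CUBIC))
E
```

```text
(no output)
```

View pics/d2.png

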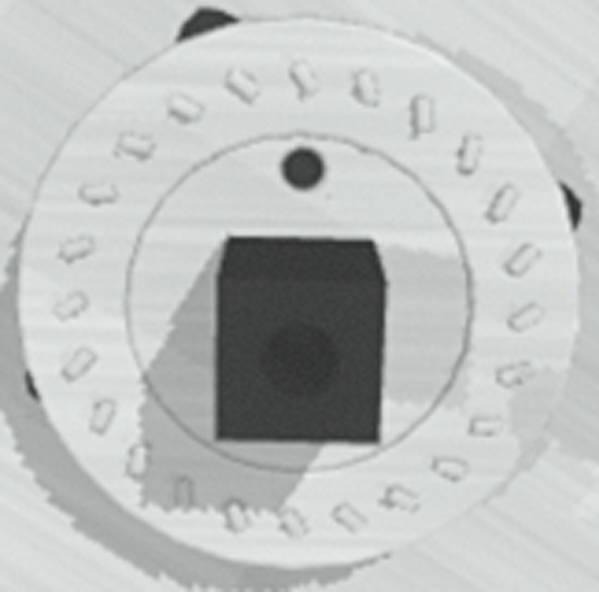

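```bash
python3 - <<'E'
from h import *
import pickle
from scipy.optimize import least_squares
p,s=pickle.load(open("d.pkl","rb")); cam=(p["mtx"],p["R"],p["t"])
q=lambda x,y:(x/3.7+240-.36,y/3.7+135-.36)
hub=np.array([back(cam,q(*a),.078) for a in((217,282),(385,285),(380,442),(216,438))]);print("hub",hub.mean(0))
for i in range(4):
    d=hub[(i+1)%4]-hub[i];print(round(np.hypot(*d[:2]),4),np.degrees(np.arctan2(d[1],d[0])))
bb=np.array([*q(19,17),*q(579,567)]);th=np.linspace(0,2*np.pi,90)
def f(v):
    u=np.array([proj(cam,(v[0]+.07*np.cos(a),v[1]+.07*np.sin(a),.03)) for a in th]); return np.r_[u.min(0),u.max(0)]-bb
r=least_squares(f,[.555,-.22]);print("rim",r.x,r.fun)
h=back(cam,q(303,168),.028)
for c in(r.x,hub.mean(0)[:2]):
    d=h[:2]-c;print(np.hypot(*d),np.degrees(np.arctan2(d[1],d[0])))
E
python3 plan.py 0.5545 -0.223 0.10 35
```

```text
hub [ 0.55501328 -0.22440488  0.078     ]
0.0352 -57.339581038488
0.0347 -146.94966268077852
0.0356 122.23642390818742
0.0345 32.37305123568141
rim [ 0.55514836 -0.22431064] [-1.26535883 -0.65779922  1.26170102  1.02650195]
0.03449732637383418 32.103218413318835
0.0346618306548968 32.116514095169016
pos [ 0.5548 -0.2218  0.2185] xang 33.88 tilt [-0.08  0.15] F [-0.64  1.14 -0.62] M [-0.003 -0.048 -0.014] w 0.997 t 3.225 j [-33.  14.  89.   0.  77.  23.] n 3
{"dx":-0.03,"dy":0.04,"dz":3.95,"ax":-0.1,"ay":-0.0,"az":-0.4},
{"dx":-0.03,"dy":0.03,"dz":3.95,"ax":-0.1,"ay":-0.0,"az":-0.4},
{"dx":-0.03,"dy":0.03,"dz":3.95,"ax":-0.1,"ay":-0.0,"az":-0.4},
```

The hub and rim fits agree: centre (0.5551, −0.2243), yaw about 32.3°. Now I'll descend.

arm_command(
  rows=[
    {"dx": -0.06,"dy": 0.14,"dz": 4.5,"ax": 0,"ay": 0,"az": 1.4},
    {"dx": 0,"dy": 0,"dz": 4.5,"ax": 0,"ay": 0,"az": 0},
    {"dx": 0,"dy": 0,"dz": 2.5,"ax": 0,"ay": 0,"az": 0},
    {"dx": 0,"dy": 0,"dz": 0,"ax": 0,"ay": 0,"az": 0},
  ],
)

```text
time_s: 3.72
eef_pos: [0.5566, -0.2141, 0.1025]
ee_rot: [[0.836, 0.549, 0.001], [0.549, -0.836, 0.004], [0.003, -0.003, -1.0]]
contact_force: [0.3, -0.9, 0.3]
width: 0.999
```

```bash
python3 plan.py 0.5551 -0.2243 0.04 32.3; python3 - <<'E'
from rig import env,eyes
import cv2
p=eyes.capture("wrist");cv2.imwrite("pics/e.png",p["image"][:,:,::-1])
s=env.sense();print(s["eef_pos"])
E
```

```text
pos [ 0.5566 -0.2141  0.1025] xang 33.27 tilt [0.06 0.23] F [ 0.27 -0.88  0.33] M [-0.021  0.026 -0.01 ] w 0.999 t 3.725 j [-33.  21.  95.   0.  64.  24.] n 2
{"dx":-0.35,"dy":0.39,"dz":3.12,"ax":-0.1,"ay":-0.1,"az":0.5},
{"dx":-0.35,"dy":0.39,"dz":3.12,"ax":-0.1,"ay":-0.1,"az":0.5},
[ 0.55749883 -0.2145983   0.10392798]
```

View pics/e.png

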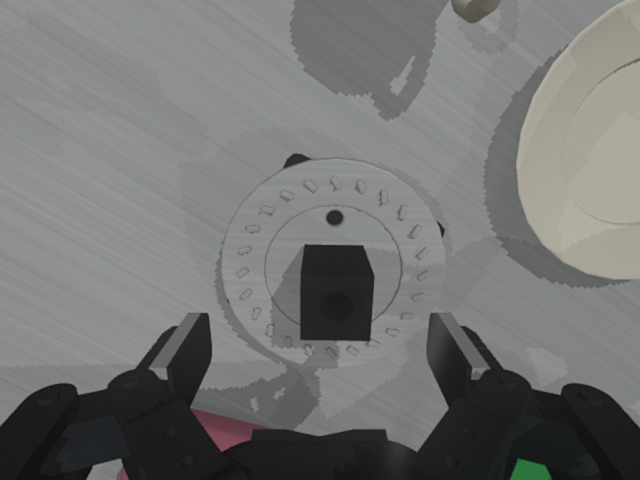

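The tool is about 8 mm off sideways: the hub is at (337,293), while the fingers centre on x≈320. I'll correct that before going lower.

arm_command(
  rows=[
    {"dx": -0.7,"dy": 0.75,"dz": 0,"ax": 0,"ay": 0,"az": 1.0},
    {"dx": 0,"dy": 0,"dz": 0,"ax": 0,"ay": 0,"az": 0},
    {"dx": 0,"dy": 0,"dz": 0,"ax": 0,"ay": 0,"az": 0},
  ],
)

```text
time_s: 4.15
eef_pos: [0.5582, -0.2255, 0.1085]
ee_rot: [[0.845, 0.535, 0.009], [0.535, -0.845, -0.001], [0.007, 0.005, -1.0]]
contact_force: [-0.3, 0.4, 0.4]
width: 0.999
```

```bash
python3 plan.py 0.5551 -0.2243 0.04 32.3; python3 - <<'E'
from rig import env,eyes
import cv2,pickle
p=eyes.capture("wrist");cv2.imwrite("pics/f.png",p["image"][:,:,::-1])
s=env.sense();print(s["eef_pos"]); pickle.dump((p,s),open("f.pkl","wb"))
im=cv2.convertScaleAbs(p["image"][:,:,::-1],alpha=1.6)
cv2.imwrite("pics/f2.png",cv2.resize(im[140:380,200:450],None,fx=2.4,fy=2.4,interpolation=cv2.INTER_CUBIC))
E
```

```text
pos [ 0.5582 -0.2255  0.1085] xang 32.34 tilt [ 0.51 -0.05] F [-0.29  0.44  0.41] M [-0.036 -0.002 -0.013] w 0.999 t 4.15 j [-33.  21.  94.   0.  65.  24.] n 2
{"dx":-0.12,"dy":-0.15,"dz":3.42,"ax":0.2,"ay":-0.2,"az":0.0},
{"dx":-0.11,"dy":-0.15,"dz":3.43,"ax":0.2,"ay":-0.2,"az":0.0},
[ 0.55831757 -0.2256636   0.10858028]
```

View pics/f2.png

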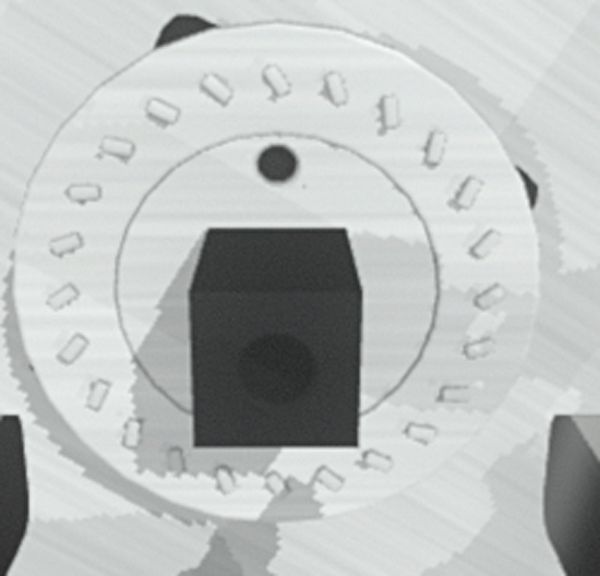

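The hub-top corners are at (190,290), (362,290), (358,446) and (194,446) in the crop. I'll measure again from here.

```bash
python3 - <<'E'
from h import *
import pickle
p,s=pickle.load(open("f.pkl","rb")); cam=(p["mtx"],p["R"],p["t"])
q=lambda x,y:(x/2.4+200-.3,y/2.4+140-.3)
hub=np.array([back(cam,q(*a),.078) for a in((190,290),(362,290),(358,446),(194,446))]);c=hub.mean(0)
h=back(cam,q(277,163),.028);d=h-c
print(c,h,np.hypot(*d[:2]),np.degrees(np.arctan2(d[1],d[0])),s['eef_pos'])
print("in tool",s['ee_rot'].T@(c-s['eef_pos']))
E
```

```text
[ 0.55547813 -0.22407937  0.078     ] [ 0.5846167  -0.20578602  0.028     ] 0.034404982772972686 32.120822707322034 [ 0.55831757 -0.2256636   0.10858028]
in tool [-0.00177097 -0.00303315  0.03055143]
```

arm_command(
  rows=[
    {"dx": -0.17,"dy": -0.28,"dz": 2.0,"ax": 0.3,"ay": -0.4,"az": 0},
    {"dx": 0,"dy": 0,"dz": 1.5,"ax": 0,"ay": 0,"az": 0},
  ],
)

```text
time_s: 4.45
eef_pos: [0.5561, -0.2248, 0.073]
ee_rot: [[0.845, 0.535, 0.002], [0.535, -0.845, -0.002], [0.001, 0.003, -1.0]]
contact_force: [-0.1, 0.6, -0.1]
width: 1.001
```

```bash
python3 plan.py 0.5553 -0.2242 0.04 32.3
```

```text
pos [ 0.5561 -0.2248  0.073 ] xang 32.32 tilt [ 0.13 -0.11] F [-0.13  0.56 -0.11] M [-0.019  0.013 -0.019] w 1.001 t 4.45 j [-33.  24.  95.  -0.  61.  24.] n 1
{"dx":-0.04,"dy":-0.10,"dz":3.30,"ax":0.2,"ay":-0.1,"az":0.0},
```

arm_command(
  rows=[
    {"dx": -0.04,"dy": -0.08,"dz": 2.0,"ax": 0.2,"ay": -0.1,"az": 0},
    {"dx": 0,"dy": 0,"dz": 1.2,"ax": 0,"ay": 0,"az": 0},
    {"dx": 0,"dy": 0,"dz": 0,"ax": 0,"ay": 0,"az": 0},
  ],
)

```text
time_s: 4.82
eef_pos: [0.553, -0.2228, 0.0349]
ee_rot: [[0.845, 0.535, -0.007], [0.535, -0.845, 0.004], [-0.004, -0.007, -1.0]]
contact_force: [0.4, 0.1, 0.5]
width: 1.0
```

```bash
python3 plan.py 0.5553 -0.2242 0.04 32.3; python3 - <<'E'
from rig import env,eyes
import cv2,pickle
p=eyes.capture("wrist");cv2.imwrite("pics/g.png",p["image"][:,:,::-1])
E
```

```text
pos [ 0.553  -0.2228  0.0349] xang 32.32 tilt [-0.39  0.23] F [0.4  0.05 0.55] M [-0.016 -0.005 -0.019] w 1.0 t 4.825 j [-33.  27.  96.  -0.  58.  24.] n 1
{"dx":0.12,"dy":0.23,"dz":-0.51,"ax":-0.4,"ay":0.2,"az":0.0},
```

View pics/g.png

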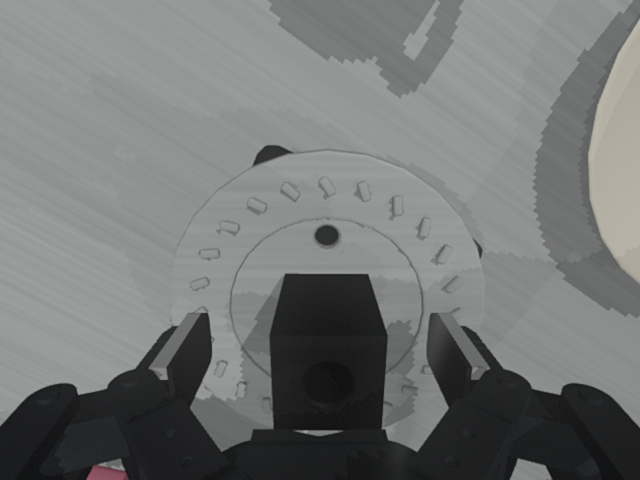

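The hub sits between the open fingers, off by about 2 mm. I'll correct and close.

arm_command(
  rows=[
    {"dx": 0.1,"dy": 0.23,"dz": -0.5,"ax": -0.4,"ay": 0.2,"az": 0},
    {"dx": 0,"dy": 0,"dz": 0,"ax": 0,"ay": 0,"az": 0},
  ],
)

```text
time_s: 5.12
eef_pos: [0.5566, -0.2252, 0.0421]
ee_rot: [[0.845, 0.535, 0.003], [0.535, -0.845, -0.002], [0.001, 0.004, -1.0]]
contact_force: [0.0, 0.8, -0.5]
width: 1.002
```

```bash
python3 plan.py 0.5553 -0.2242 0.04 32.3
```

```text
pos [ 0.5566 -0.2252  0.0421] xang 32.33 tilt [ 0.18 -0.13] F [ 0.01  0.84 -0.47] M [ 0.015 -0.012  0.032] w 1.002 t 5.125 j [-33.  27.  95.  -0.  58.  24.] n 1
{"dx":-0.06,"dy":-0.16,"dz":0.21,"ax":0.2,"ay":-0.1,"az":0.0},
```

arm_command(
  rows=[
    {"dx": -0.04,"dy": -0.12,"dz": 0.1,"ax": 0.1,"ay": -0.1,"az": 0},
    {"dx": 0,"dy": 0,"dz": 0,"ax": 0,"ay": 0,"az": 0},
    {"dx": 0,"dy": 0,"dz": 0,"ax": 0,"ay": 0,"az": 0},
  ],
  fingers=120,
  newtons=30,
)

```text
time_s: 5.5
eef_pos: [0.5563, -0.2247, 0.0424]
ee_rot: [[0.845, 0.535, 0.003], [0.535, -0.845, -0.003], [0.001, 0.004, -1.0]]
contact_force: [0.2, 0.2, -0.1]
width: 0.533
```

```bash
python3 plan.py 0.5553 -0.2242 0.04 32.3
```

```text
pos [ 0.5563 -0.2247  0.0424] xang 32.33 tilt [ 0.14 -0.16] F [ 0.22  0.19 -0.08] M [ 0.035 -0.015  0.033] w 0.533 t 5.5 j [-33.  26.  95.  -0.  58.  24.] n 1
{"dx":-0.05,"dy":-0.10,"dz":0.24,"ax":0.2,"ay":-0.0,"az":0.0},
```

arm_command(
  rows=[
    {"dx": -0.05,"dy": -0.1,"dz": 0.1,"ax": 0,"ay": 0,"az": 0},
    {"dx": 0,"dy": 0,"dz": 0,"ax": 0,"ay": 0,"az": 0},
    {"dx": 0,"dy": 0,"dz": 0,"ax": 0,"ay": 0,"az": 0},
    {"dx": 0,"dy": 0,"dz": 0,"ax": 0,"ay": 0,"az": 0},
  ],
  fingers=255,
  newtons=50,
)

```text
time_s: 6.0
eef_pos: [0.556, -0.2247, 0.0421]
ee_rot: [[0.845, 0.535, 0.004], [0.535, -0.845, -0.004], [0.001, 0.005, -1.0]]
contact_force: [0.4, -0.8, 1.0]
width: 0.411
```

```bash
python3 plan.py 0.5553 -0.2242 0.04 32.3
```

```text
pos [ 0.556  -0.2247  0.0421] xang 32.32 tilt [ 0.24 -0.22] F [ 0.37 -0.82  0.99] M [ 0.154  0.13  -0.032] w 0.411 t 6.0 j [-33.  26.  96.  -0.  58.  24.] n 1
{"dx":-0.03,"dy":-0.08,"dz":0.21,"ax":0.3,"ay":-0.1,"az":0.0},
```

The fingers stopped at about 35 mm, so the hub is gripped. I'll lift straight up and watch the force.

arm_command(
  rows=[
    {"dx": 0,"dy": 0,"dz": -0.8,"ax": 0,"ay": 0,"az": 0},
    {"dx": 0,"dy": 0,"dz": -1.0,"ax": 0,"ay": 0,"az": 0},
    {"dx": 0,"dy": 0,"dz": -1.0,"ax": 0,"ay": 0,"az": 0},
  ],
)

```text
time_s: 6.38
eef_pos: [0.5535, -0.223, 0.0689]
ee_rot: [[0.845, 0.535, -0.001], [0.535, -0.845, -0.0], [-0.001, -0.0, -1.0]]
contact_force: [0.5, 0.1, -3.4]
width: 0.413
```

```bash
python3 plan.py 0.556 -0.2247 0.22 32.3
```

```text
pos [ 0.5535 -0.223   0.0689] xang 32.32 tilt [-0.07 -0.02] F [ 0.49  0.11 -3.36] M [ 0.001 -0.049  0.052] w 0.413 t 6.375 j [-33.  24.  95.  -0.  61.  24.] n 3
{"dx":0.03,"dy":0.09,"dz":-5.04,"ax":-0.0,"ay":0.0,"az":0.0},
{"dx":0.04,"dy":0.09,"dz":-5.04,"ax":-0.0,"ay":0.0,"az":0.0},
{"dx":0.04,"dy":0.09,"dz":-5.04,"ax":-0.0,"ay":0.0,"az":0.0},
```

arm_command(
  rows=[
    {"dx": 0.06,"dy": 0.15,"dz": -2.0,"ax": 0,"ay": 0,"az": 0},
    {"dx": 0,"dy": 0,"dz": -4.0,"ax": 0,"ay": 0,"az": 0},
    {"dx": 0,"dy": 0,"dz": -5.0,"ax": 0,"ay": 0,"az": 0},
    {"dx": 0,"dy": 0,"dz": -5.0,"ax": 0,"ay": 0,"az": 0},
    {"dx": 0,"dy": 0,"dz": -2.5,"ax": 0,"ay": 0,"az": 0},
    {"dx": 0,"dy": 0,"dz": 0,"ax": 0,"ay": 0,"az": 0},
  ],
)

```text
time_s: 7.12
eef_pos: [0.5541, -0.2232, 0.2625]
ee_rot: [[0.845, 0.535, -0.001], [0.535, -0.845, -0.001], [-0.001, -0.0, -1.0]]
contact_force: [-0.7, -1.5, -4.0]
width: 0.417
```

```bash
python3 plan.py 0.5155 0.2390 0.25 -10.0; python3 - <<'E'
from rig import env,eyes
import cv2,pickle
p=eyes.capture("wrist");cv2.imwrite("pics/i.png",p["image"][:,:,::-1])
pickle.dump((p,env.sense()),open("i.pkl","wb"))
E
```

```text
pos [ 0.5541 -0.2232  0.2625] xang 32.33 tilt [-0.06 -0.03] F [-0.71 -1.48 -3.97] M [-0.004 -0.05   0.012] w 0.417 t 7.125 j [-33.  12.  87.  -0.  81.  24.] n 9
{"dx":2.38,"dy":-4.57,"dz":0.14,"ax":0.0,"ay":0.0,"az":4.7},
{"dx":2.00,"dy":-4.75,"dz":0.14,"ax":0.0,"ay":0.0,"az":4.7},
{"dx":1.61,"dy":-4.90,"dz":0.14,"ax":0.0,"ay":0.0,"az":4.7},
{"dx":1.20,"dy":-5.01,"dz":0.14,"ax":0.0,"ay":0.0,"az":4.7},
{"dx":0.78,"dy":-5.09,"dz":0.14,"ax":0.0,"ay":0.0,"az":4.7},
{"dx":0.36,"dy":-5.14,"dz":0.14,"ax":0.0,"ay":0.0,"az":4.7},
{"dx":-0.06,"dy":-5.15,"dz":0.14,"ax":0.0,"ay":0.0,"az":4.7},
{"dx":-0.48,"dy":-5.13,"dz":0.14,"ax":0.0,"ay":0.0,"az":4.7},
{"dx":-0.90,"dy":-5.07,"dz":0.14,"ax":0.0,"ay":0.0,"az":4.7},
```

View pics/i.png

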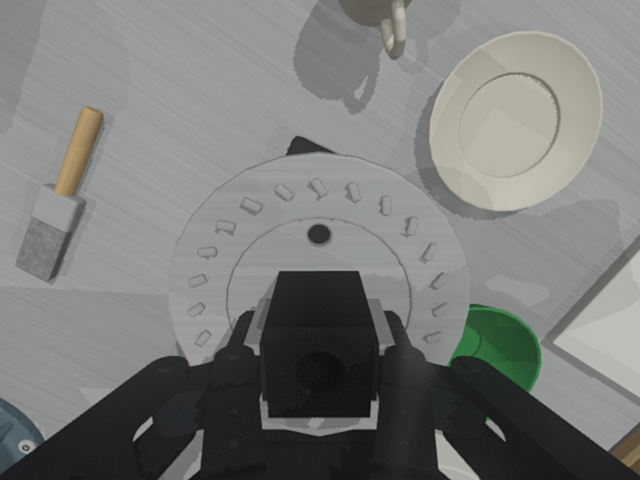

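The disc is held level with its hole at (319,235). I'll measure its pose in the tool frame.

```bash
python3 - <<'E'
import cv2
im=cv2.imread("pics/i.png")
a=cv2.convertScaleAbs(im[220:430,215:430],alpha=3)
cv2.imwrite("pics/i2.png",cv2.resize(a,None,fx=2.8,fy=2.8,interpolation=cv2.INTER_CUBIC))
E
```

```text
(no output)
```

View pics/i2.png

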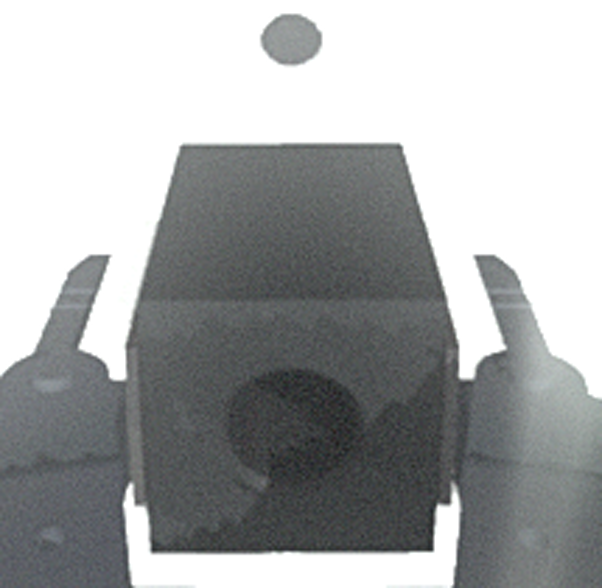

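```bash
cat > fit.py <<'E'
from h import *
import pickle
from scipy.optimize import least_squares
def camtool(f):
    p,s=pickle.load(open(f,"rb")); R,t=p["R"],p["t"]; E=s["ee_rot"];P=s["eef_pos"]
    return R@E, R@P+t   # tool point -> cam
if __name__=="__main__":
    for f in("c.pkl","d.pkl","f.pkl","i.pkl"):
        A,b=camtool(f);print(f,A.round(4).tolist(),(-A.T@b).round(4))
    p,s=pickle.load(open("i.pkl","rb"));A,b=camtool("i.pkl");M=p["mtx"]
    q=lambda x,y:(x/2.8+215-.32,y/2.8+220-.32)
    o=.018
    obs=[((o,-o,.006),(182,146)),((o,o,.006),(401,146)),((o,-o,.056),(139,300)),((o,o,.056),(445,300)),((-o,-o,.056),(150,550)),((-o,o,.056),(435,550)),((0,0,.056),(295,424)),((.034,0,.006),(291,39))]
    X=np.array([a for a,_ in obs]);U=np.array([q(*u) for _,u in obs])
    def res(v):
        # disc frame point (x,y here along tool x,y; up = -tool z)
        c,sn=np.cos(v[3]),np.sin(v[3])
        Y=np.c_[c*X[:,0]-sn*X[:,1]+v[0], sn*X[:,0]+c*X[:,1]+v[1], v[2]-X[:,2]+v[4]*X[:,0]+v[5]*X[:,1]]
        C=Y@A.T+b; u=C@M.T; return (u[:,:2]/u[:,2:]-U).ravel()
    r=least_squares(res,[0,0,.02,0,0,0]);print(r.x[:3],np.degrees(r.x[3:]));print(r.fun.reshape(-1,2).round(1))
    r=least_squares(lambda v:res([*v,0,0]),[0,0,.02,0]);print(r.x[:3],np.degrees(r.x[3:]));print(r.fun.reshape(-1,2).round(1).tolist())
E
python3 fit.py
```

```text
c.pkl [[-0.0032, 1.0, -0.0006], [-0.9532, -0.0032, -0.3023], [-0.3023, -0.0004, 0.9532]] [ 0.0769  0.0023 -0.1421]
d.pkl [[-0.0033, 1.0, -0.0017], [-0.9534, -0.0037, -0.3017], [-0.3017, 0.0006, 0.9534]] [ 0.0779  0.0011 -0.1424]
f.pkl [[-0.0006, 1.0, 0.0001], [-0.9535, -0.0006, -0.3014], [-0.3014, -0.0003, 0.9535]] [ 0.0788 -0.0009 -0.1421]
i.pkl [[-0.0007, 1.0, -0.0023], [-0.9538, -0.0013, -0.3005], [-0.3005, 0.002, 0.9538]] [ 0.079  -0.0005 -0.1438]
[-0.00097853 -0.00014767  0.0205091 ] [-0.0791203   0.20105872 -0.23666481]
[[-0.4 -1.4]
 [ 0.4 -1.5]
 [-0.1 -0.7]
 [ 0.5 -0.8]
 [ 0.6 -0.1]
 [-0.2 -0.1]
 [-0.8  1.8]
 [ 0.1  3. ]]
[-0.00091505 -0.0001468   0.02041502] [-0.0240574]
[[-0.4, -1.4], [0.5, -1.6], [-0.2, -0.6], [0.6, -0.8], [0.5, -0.1], [-0.3, -0.3], [-0.8, 1.8], [0.2, 3.0]]
```

The disc's centre is about 1 mm back along tool x, its underside is 20.4 mm below the TCP, and the yaw is aligned. Now I'll carry it to the machine.

arm_command(
  rows=[
    {"dx": 2.4,"dy": -4.6,"dz": 0,"ax": 0,"ay": 0,"az": 4.7},
    {"dx": 2.0,"dy": -4.8,"dz": 0,"ax": 0,"ay": 0,"az": 4.7},
    {"dx": 1.6,"dy": -4.9,"dz": 0,"ax": 0,"ay": 0,"az": 4.7},
    {"dx": 1.2,"dy": -5.0,"dz": 0,"ax": 0,"ay": 0,"az": 4.7},
    {"dx": 0.8,"dy": -5.1,"dz": 0,"ax": 0,"ay": 0,"az": 4.7},
    {"dx": 0.4,"dy": -5.1,"dz": 0,"ax": 0,"ay": 0,"az": 4.7},
    {"dx": 0,"dy": -5.1,"dz": 0,"ax": 0,"ay": 0,"az": 4.7},
  ],
)

```text
time_s: 8.05
eef_pos: [0.5193, 0.145, 0.2465]
ee_rot: [[0.999, -0.037, -0.025], [-0.037, -0.999, 0.006], [-0.026, -0.005, -1.0]]
contact_force: [1.1, 0.0, -4.0]
width: 0.413
```

```bash
python3 plan.py 0.5167 0.2388 0.25 -10.0
```

```text
pos [0.5193 0.145  0.2465] xang -2.11 tilt [-1.45  0.32] F [ 1.14  0.03 -3.96] M [-0.001 -0.084 -0.01 ] w 0.413 t 8.05 j [ 3.  6. 95.  0. 80. 95.] n 2
{"dx":-0.31,"dy":-4.68,"dz":-0.15,"ax":-0.1,"ay":0.7,"az":3.9},
{"dx":-0.63,"dy":-4.65,"dz":-0.16,"ax":-0.1,"ay":0.7,"az":3.9},
```

arm_command(
  rows=[
    {"dx": -0.3,"dy": -4.2,"dz": -0.4,"ax": 0,"ay": 0.8,"az": 3.5},
    {"dx": -0.5,"dy": -3.2,"dz": -0.1,"ax": 0,"ay": 0.6,"az": 2.5},
    {"dx": -0.2,"dy": -1.5,"dz": 0,"ax": 0,"ay": 0,"az": 1.5},
    {"dx": 0,"dy": 0,"dz": 0,"ax": 0,"ay": 0,"az": 0},
  ],
)

```text
time_s: 8.55
eef_pos: [0.5097, 0.2404, 0.2423]
ee_rot: [[0.986, -0.166, -0.016], [-0.166, -0.986, 0.001], [-0.016, 0.002, -1.0]]
contact_force: [0.6, -0.0, -4.8]
width: 0.416
```

```bash
python3 plan.py 0.5167 0.2388 0.25 -10.0
```

```text
pos [0.5097 0.2404 0.2423] xang -9.55 tilt [-0.9   0.06] F [ 0.65 -0.02 -4.82] M [-0.038 -0.027  0.078] w 0.416 t 8.55 j [ 13.   9.  92.   0.  80. 113.] n 1
{"dx":0.70,"dy":0.04,"dz":-0.78,"ax":0.1,"ay":0.9,"az":0.4},
```

arm_command(
  rows=[
    {"dx": 0.6,"dy": 0.04,"dz": -0.5,"ax": 0,"ay": 0.8,"az": 0.4},
    {"dx": 0,"dy": 0,"dz": 0,"ax": 0,"ay": 0,"az": 0},
    {"dx": 0,"dy": 0,"dz": 0,"ax": 0,"ay": 0,"az": 0},
  ],
)

```text
time_s: 8.93
eef_pos: [0.5155, 0.2365, 0.2453]
ee_rot: [[0.985, -0.174, -0.004], [-0.174, -0.985, -0.003], [-0.004, 0.004, -1.0]]
contact_force: [0.1, 0.3, -4.1]
width: 0.416
```

```bash
python3 plan.py 0.5167 0.2388 0.22 -10.0
```

```text
pos [0.5155 0.2365 0.2453] xang -10.05 tilt [-0.25 -0.18] F [ 0.11  0.31 -4.08] M [ 0.015  0.068 -0.012] w 0.416 t 8.925 j [ 13.   9.  92.  -0.  79. 113.] n 1
{"dx":0.09,"dy":-0.26,"dz":2.53,"ax":0.2,"ay":0.2,"az":-0.0},
```

arm_command(
  rows=[
    {"dx": 0.1,"dy": -0.2,"dz": 1.3,"ax": 0.2,"ay": 0.2,"az": 0},
    {"dx": 0,"dy": 0,"dz": 1.2,"ax": 0,"ay": 0,"az": 0},
    {"dx": 0,"dy": 0,"dz": 0,"ax": 0,"ay": 0,"az": 0},
    {"dx": 0,"dy": 0,"dz": 0,"ax": 0,"ay": 0,"az": 0},
  ],
)

```text
time_s: 9.43
eef_pos: [0.5166, 0.2373, 0.2178]
ee_rot: [[0.984, -0.176, -0.001], [-0.176, -0.984, -0.0], [-0.001, 0.001, -1.0]]
contact_force: [0.3, 0.1, -2.5]
width: 0.415
```

```bash
python3 plan.py 0.5167 0.2388 0.20 -10.0; python3 - <<'E'
from rig import env,eyes
import cv2,pickle,numpy as np
p=eyes.capture("side");s=env.sense();w=eyes.capture("wrist");t=eyes.capture("top")
pickle.dump((w,s),open("k.pkl","wb"))
cv2.imwrite("pics/k_w.png",w["image"][:,:,::-1])
a=cv2.resize(p["image"][250:350,270:410,::-1],None,fx=4,fy=4,interpolation=cv2.INTER_CUBIC)
cv2.imwrite("pics/k_side.png",a)
a=cv2.resize(t["image"][200:320,110:270,::-1],None,fx=4,fy=4,interpolation=cv2.INTER_CUBIC)
cv2.imwrite("pics/k_top.png",a)
E
```

```text
pos [0.5166 0.2373 0.2178] xang -10.12 tilt [-0.07 -0.03] F [ 0.31  0.11 -2.55] M [-0.027 -0.017 -0.003] w 0.415 t 9.425 j [ 13.  10.  94.  -0.  76. 113.] n 1
{"dx":-0.02,"dy":-0.15,"dz":1.78,"ax":0.0,"ay":0.1,"az":-0.1},
```

View pics/k_side.png

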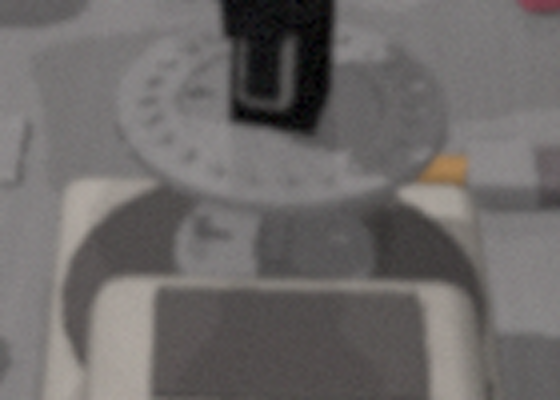

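View pics/k_w.png

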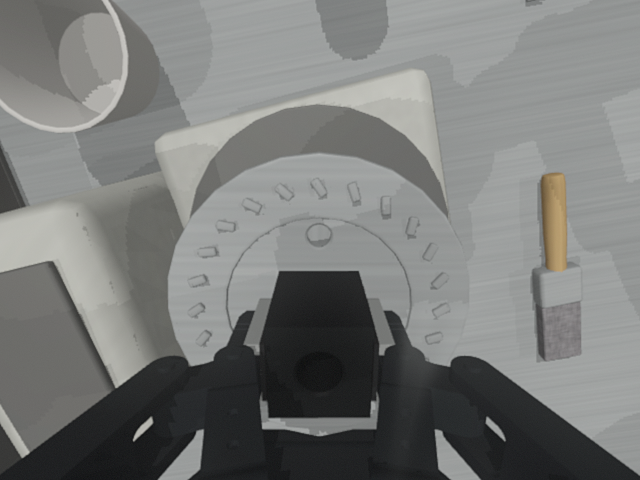

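View pics/k_top.png

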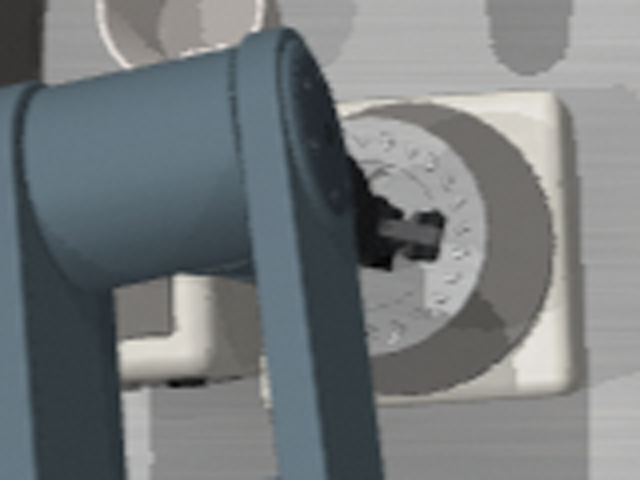

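The side view shows the disc above the plate: rim about x 117–447, plate about x 173–378 in the crop. I'll check those numbers.

```bash
python3 - <<'E'
from h import *
th=np.linspace(0,2*np.pi,180)
def bb(c,r,z):
    u=np.array([proj('side',(c[0]+r*np.cos(a),c[1]+r*np.sin(a),z)) for a in th]);u=(u-[270,250]+.4)*4;return u.min(0).round(),u.max(0).round()
c=(.5155,.2390)
print("plate",bb(c,.044,.128),"pan",bb(c,.094,.104))
for z in(.1974+.008,.1974):
  print(z,bb((.5156,.2375),.07,z),bb((.5156,.2390),.07,z))
E
python3 - <<'E'
import cv2
a=cv2.imread("pics/k_w.png")
cv2.imwrite("pics/k_w2.png",cv2.resize(cv2.convertScaleAbs(a[210:400,220:420],alpha=1.5),None,fx=3,fy=3,interpolation=cv2.INTER_CUBIC))
E
```

```text
plate (array([171., 191.]), array([372., 317.])) pan (array([ 57., 168.]), array([484., 443.]))
0.2054 (array([111.,  14.]), array([444., 205.])) (array([110.,  16.]), array([444., 207.]))
0.1974 (array([111.,  29.]), array([443., 221.])) (array([110.,  31.]), array([443., 224.]))
```

View pics/k_w2.png

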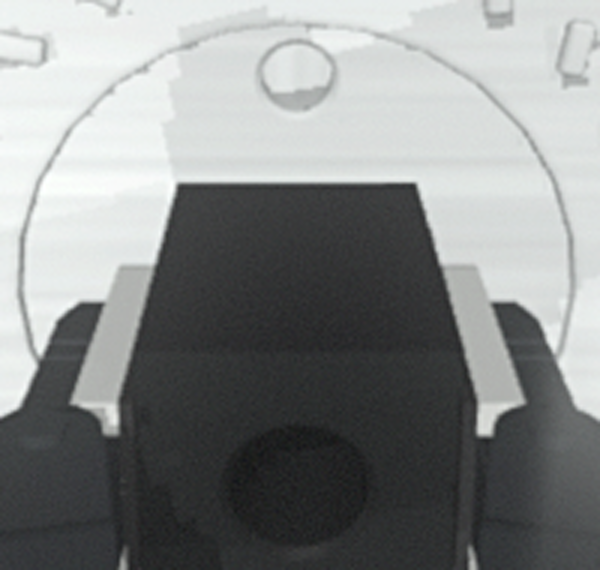

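Prediction and picture agree to about 1 px. I'll lower onto the shaft tip in small steps, watching the force.

arm_command(
  rows=[
    {"dx": 0,"dy": -0.14,"dz": 0.8,"ax": 0,"ay": 0,"az": 0},
    {"dx": 0,"dy": 0,"dz": 0.6,"ax": 0,"ay": 0,"az": 0},
    {"dx": 0,"dy": 0,"dz": 0.2,"ax": 0,"ay": 0,"az": 0},
  ],
)

```text
time_s: 9.95
eef_pos: [0.5173, 0.2391, 0.2017]
ee_rot: [[0.984, -0.175, 0.0], [-0.175, -0.984, -0.0], [0.0, 0.0, -1.0]]
contact_force: [-0.1, -0.6, -4.1]
width: 0.41
```

```bash
python3 plan.py 0.5167 0.2388 0.19 -10.0
```

```text
pos [0.5173 0.2391 0.2017] xang -10.11 tilt [ 0.02 -0.  ] F [-0.12 -0.61 -4.09] M [-0.023 -0.041  0.024] w 0.41 t 9.95 j [ 13.  11.  95.  -0.  74. 113.] n 1
{"dx":-0.05,"dy":0.04,"dz":1.17,"ax":0.0,"ay":-0.0,"az":-0.1},
```

arm_command(
  rows=[
    {"dx": -0.04,"dy": 0.02,"dz": 0.4,"ax": 0,"ay": 0,"az": 0},
    {"dx": 0,"dy": 0,"dz": 0.4,"ax": 0,"ay": 0,"az": 0},
  ],
)

```text
time_s: 10.2
eef_pos: [0.5169, 0.2389, 0.1933]
ee_rot: [[0.984, -0.175, 0.001], [-0.175, -0.984, -0.0], [0.001, -0.0, -1.0]]
contact_force: [-0.4, -0.6, -4.4]
width: 0.416
```

```bash
python3 plan.py 0.5167 0.2388 0.18 -10.0
```

```text
pos [0.5169 0.2389 0.1933] xang -10.1 tilt [ 0.04 -0.  ] F [-0.44 -0.58 -4.39] M [-0.039 -0.012 -0.006] w 0.416 t 10.2 j [ 13.  12.  95.  -0.  73. 113.] n 1
{"dx":-0.02,"dy":0.02,"dz":1.33,"ax":-0.0,"ay":-0.0,"az":-0.1},
```

arm_command(
  rows=[
    {"dx": 0,"dy": 0,"dz": 0.3,"ax": 0,"ay": 0,"az": 0},
    {"dx": 0,"dy": 0,"dz": 0.3,"ax": 0,"ay": 0,"az": 0},
  ],
)

```text
time_s: 10.45
eef_pos: [0.517, 0.2381, 0.1872]
ee_rot: [[0.984, -0.176, 0.001], [-0.176, -0.984, -0.002], [0.001, 0.002, -1.0]]
contact_force: [-0.4, -0.9, -3.8]
width: 0.412
```

```bash
python3 plan.py 0.5167 0.2388 0.17 -10.0
```

```text
pos [0.517  0.2381 0.1872] xang -10.11 tilt [ 0.03 -0.1 ] F [-0.42 -0.92 -3.8 ] M [-0.3    0.09  -0.015] w 0.412 t 10.45 j [ 13.  12.  95.  -0.  73. 113.] n 1
{"dx":-0.04,"dy":-0.07,"dz":1.72,"ax":0.1,"ay":-0.0,"az":-0.1},
```

arm_command(
  rows=[
    {"dx": 0,"dy": 0.05,"dz": 0.2,"ax": 0,"ay": 0,"az": 0},
    {"dx": 0,"dy": 0,"dz": 0.3,"ax": 0,"ay": 0,"az": 0},
  ],
)

```text
time_s: 10.7
eef_pos: [0.517, 0.2379, 0.1817]
ee_rot: [[0.984, -0.176, 0.001], [-0.176, -0.984, -0.001], [0.001, 0.001, -1.0]]
contact_force: [-0.5, -1.1, -2.8]
width: 0.413
```

```bash
python3 plan.py 0.5167 0.2388 0.17 -10.0
```

```text
pos [0.517  0.2379 0.1817] xang -10.12 tilt [ 0.05 -0.05] F [-0.54 -1.09 -2.79] M [-0.108  0.092  0.037] w 0.413 t 10.7 j [ 13.  12.  96.  -0.  72. 113.] n 1
{"dx":-0.04,"dy":-0.08,"dz":1.17,"ax":0.0,"ay":-0.1,"az":-0.1},
```

arm_command(
  rows=[
    {"dx": -0.03,"dy": 0.03,"dz": 0.4,"ax": 0,"ay": 0,"az": 0},
    {"dx": 0,"dy": 0,"dz": 0.4,"ax": 0,"ay": 0,"az": 0},
  ],
)

```text
time_s: 10.95
eef_pos: [0.5166, 0.2379, 0.1731]
ee_rot: [[0.984, -0.176, 0.001], [-0.176, -0.984, -0.0], [0.001, 0.0, -1.0]]
contact_force: [-0.6, -0.3, -4.5]
width: 0.416
```

```bash
python3 plan.py 0.5167 0.2388 0.17 -10.0
```

```text
pos [0.5166 0.2379 0.1731] xang -10.11 tilt [ 0.05 -0.02] F [-0.59 -0.3  -4.5 ] M [-0.024 -0.034  0.017] w 0.416 t 10.95 j [ 13.  13.  96.  -0.  71. 113.] n 1
{"dx":-0.01,"dy":-0.09,"dz":0.31,"ax":0.0,"ay":-0.1,"az":-0.1},
```

The disc is free on the shaft. I'll approach the pin's top (TCP about 0.161) gently.

arm_command(
  rows=[
    {"dx": 0,"dy": 0,"dz": 0.4,"ax": 0,"ay": 0,"az": 0},
    {"dx": 0,"dy": 0,"dz": 0.3,"ax": 0,"ay": 0,"az": 0},
    {"dx": 0,"dy": 0,"dz": 0.15,"ax": 0,"ay": 0,"az": 0},
  ],
)

```text
time_s: 11.32
eef_pos: [0.5164, 0.238, 0.1636]
ee_rot: [[0.984, -0.176, 0.0], [-0.176, -0.984, -0.0], [0.0, 0.0, -1.0]]
contact_force: [0.7, -0.5, -3.6]
width: 0.416
```

```bash
python3 plan.py 0.5167 0.2388 0.16 -10.0; python3 - <<'E'
from rig import env,eyes
import cv2,pickle
w=eyes.capture("wrist")
cv2.imwrite("pics/l.png",cv2.resize(cv2.convertScaleAbs(w["image"][200:300,250:390,::-1],alpha=1.3),None,fx=5,fy=5,interpolation=cv2.INTER_CUBIC))
E
```

```text
pos [0.5164 0.238  0.1636] xang -10.11 tilt [ 0.02 -0.02] F [ 0.74 -0.47 -3.55] M [-0.044  0.019 -0.007] w 0.416 t 11.325 j [ 13.  14.  97.  -0.  70. 113.] n 1
{"dx":0.02,"dy":-0.09,"dz":0.36,"ax":0.0,"ay":-0.0,"az":-0.1},
```

View pics/l.png

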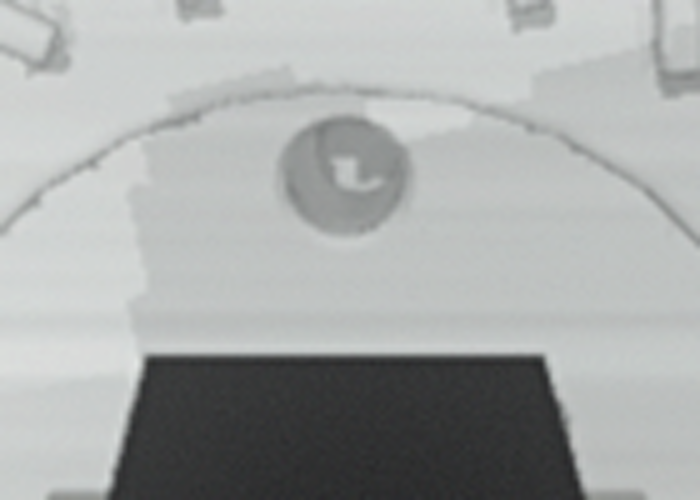

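Through the hole at (345,175) the pin's top shows, shifted about 23 px right. That is roughly 1.8 mm, or 3° clockwise from above. I'll turn that way and feel for it.

arm_command(
  rows=[
    {"dx": 0,"dy": 0,"dz": 0,"ax": 0,"ay": 0,"az": 3.0},
    {"dx": 0,"dy": 0,"dz": 0,"ax": 0,"ay": 0,"az": 0},
  ],
)

```text
time_s: 11.62
eef_pos: [0.5164, 0.2379, 0.1635]
ee_rot: [[0.974, -0.228, 0.0], [-0.228, -0.974, -0.001], [0.0, 0.001, -1.0]]
contact_force: [-1.1, 0.3, -3.6]
width: 0.415
```

```bash
python3 plan.py 0.5167 0.2382 0.16 -13.0; python3 - <<'E'
from rig import env,eyes
import cv2,pickle
w=eyes.capture("wrist")
cv2.imwrite("pics/m.png",cv2.resize(cv2.convertScaleAbs(w["image"][200:300,250:390,::-1],alpha=1.3),None,fx=5,fy=5,interpolation=cv2.INTER_CUBIC))
E
```

```text
pos [0.5164 0.2379 0.1635] xang -13.16 tilt [ 0.01 -0.03] F [-1.15  0.28 -3.55] M [-0.088  0.046 -0.02 ] w 0.415 t 11.625 j [ 13.  14.  97.  -0.  70. 116.] n 1
{"dx":0.02,"dy":-0.04,"dz":0.35,"ax":0.0,"ay":-0.0,"az":-0.2},
```

View pics/m.png

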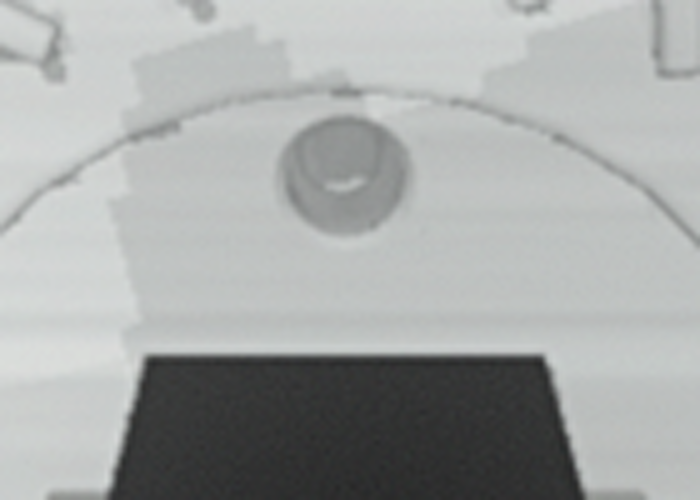

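The pin is now centred sideways (342 against 345 for the hole), and the 29 px vertical shift is the expected parallax. I'll lower.

arm_command(
  rows=[
    {"dx": 0,"dy": 0,"dz": 0.25,"ax": 0,"ay": 0,"az": 0},
    {"dx": 0,"dy": 0,"dz": 0.2,"ax": 0,"ay": 0,"az": 0},
  ],
)

```text
time_s: 11.92
eef_pos: [0.5166, 0.2378, 0.1591]
ee_rot: [[0.974, -0.226, 0.001], [-0.226, -0.974, -0.001], [0.001, 0.0, -1.0]]
contact_force: [-0.5, -0.0, -4.0]
width: 0.417
```

```bash
python3 plan.py 0.5164 0.2380 0.155 -13.0
```

```text
pos [0.5166 0.2378 0.1591] xang -13.05 tilt [ 0.05 -0.03] F [-0.48 -0.04 -4.  ] M [-0.081  0.055  0.004] w 0.417 t 11.925 j [ 13.  14.  97.  -0.  69. 116.] n 1
{"dx":-0.03,"dy":-0.01,"dz":0.41,"ax":0.0,"ay":-0.1,"az":-0.1},
```

arm_command(
  rows=[
    {"dx": 0,"dy": 0,"dz": 0.25,"ax": 0,"ay": 0,"az": 0},
    {"dx": 0,"dy": 0,"dz": 0.25,"ax": 0,"ay": 0,"az": 0},
  ],
)

```text
time_s: 12.18
eef_pos: [0.5167, 0.2378, 0.1537]
ee_rot: [[0.974, -0.225, 0.001], [-0.225, -0.974, -0.0], [0.001, 0.0, -1.0]]
contact_force: [-1.0, -1.6, -4.2]
width: 0.416
```

```bash
python3 plan.py 0.5164 0.2380 0.1484 -13.0
```

```text
pos [0.5167 0.2378 0.1537] xang -13.03 tilt [ 0.05 -0.03] F [-0.95 -1.58 -4.24] M [-0.061  0.009 -0.034] w 0.416 t 12.175 j [ 13.  14.  97.  -0.  69. 116.] n 1
{"dx":-0.03,"dy":-0.01,"dz":0.53,"ax":0.0,"ay":-0.1,"az":-0.0},
```

arm_command(
  rows=[
    {"dx": 0,"dy": 0,"dz": 0.2,"ax": 0,"ay": 0,"az": 0},
    {"dx": 0,"dy": 0,"dz": 0.15,"ax": 0,"ay": 0,"az": 0},
  ],
)

```text
time_s: 12.42
eef_pos: [0.5166, 0.2379, 0.1498]
ee_rot: [[0.974, -0.225, 0.001], [-0.225, -0.974, -0.0], [0.001, 0.0, -1.0]]
contact_force: [0.3, -0.3, -4.3]
width: 0.414
```

```bash
python3 plan.py 0.5164 0.2380 0.1484 -13.0
```

```text
pos [0.5166 0.2379 0.1498] xang -13.03 tilt [ 0.03 -0.03] F [ 0.33 -0.34 -4.26] M [-0.106  0.03  -0.064] w 0.414 t 12.425 j [ 13.  14.  97.  -0.  68. 116.] n 1
{"dx":-0.02,"dy":-0.01,"dz":0.14,"ax":0.0,"ay":-0.0,"az":-0.0},
```

arm_command(
  rows=[
    {"dx": 0,"dy": 0,"dz": 0.1,"ax": 0,"ay": 0,"az": 0},
    {"dx": 0,"dy": 0,"dz": 0.03,"ax": 0,"ay": 0,"az": 0},
  ],
)

```text
time_s: 12.68
eef_pos: [0.5165, 0.2379, 0.1483]
ee_rot: [[0.974, -0.225, 0.0], [-0.225, -0.974, -0.001], [0.001, 0.0, -1.0]]
contact_force: [-0.3, 0.5, -3.1]
width: 0.411
```

```bash
python3 plan.py 0.5164 0.2380 0.1484 -13.0
```

```text
pos [0.5165 0.2379 0.1483] xang -13.02 tilt [ 0.02 -0.03] F [-0.29  0.51 -3.15] M [-0.098 -0.03  -0.003] w 0.411 t 12.675 j [ 13.  15.  97.  -0.  68. 116.] n 1
{"dx":-0.01,"dy":-0.01,"dz":-0.01,"ax":0.0,"ay":-0.0,"az":-0.0},
```

arm_command(
  rows=[
    {"dx": 0,"dy": 0,"dz": 0.06,"ax": 0,"ay": 0,"az": 0},
  ],
)

```text
time_s: 12.8
eef_pos: [0.5166, 0.2379, 0.1482]
ee_rot: [[0.974, -0.225, 0.001], [-0.225, -0.974, -0.001], [0.001, 0.0, -1.0]]
contact_force: [-2.3, -0.8, 2.4]
width: 0.419
```

arm_command(
  rows=[
    {"dx": 0,"dy": 0,"dz": 0.05,"ax": 0,"ay": 0,"az": 0},
  ],
)

```text
time_s: 12.92
eef_pos: [0.5166, 0.2379, 0.1482]
ee_rot: [[0.974, -0.225, 0.001], [-0.225, -0.974, -0.001], [0.001, 0.001, -1.0]]
contact_force: [-2.0, -0.4, 1.6]
width: 0.417
```

Contact came at TCP z 0.1482, where 0.1484 was expected for a seated disc, with about 6 N of push. I'll check by picture before releasing.

```bash
python3 - <<'E'
from rig import env,eyes
import cv2,pickle
w=eyes.capture("wrist");p=eyes.capture("side")
a=cv2.resize(cv2.convertScaleAbs(w["image"][200:300,250:390,::-1],alpha=1.3),None,fx=4,fy=4,interpolation=cv2.INTER_CUBIC)
cv2.imwrite("pics/n.png",a);cv2.imwrite("pics/n_s.png",cv2.resize(p["image"][250:350,270:410,::-1],None,fx=4,fy=4,interpolation=cv2.INTER_CUBIC))
print(env.sense()["contact_force"])
E
```

```text
[-3.59669454 -1.16942199  2.92163547]
```

View pics/n.png

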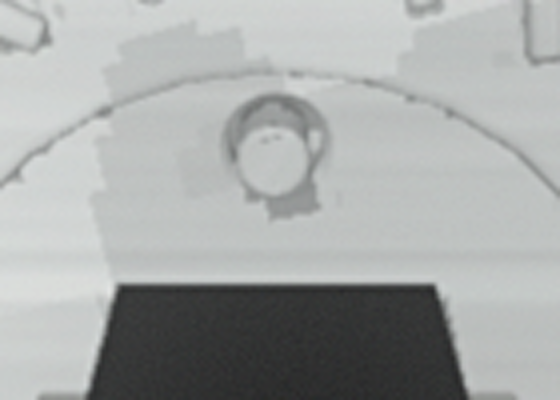

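View pics/n_s.png

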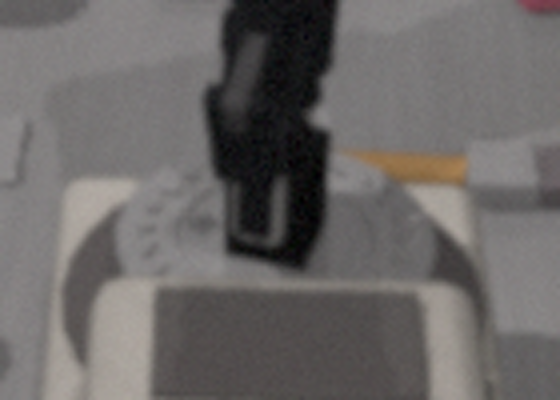

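The pin now stands up through the hole, with its top at (275,160) above the plate, so the disc is down on the plate. I'll release.

arm_command(
  rows=[
    {"dx": 0,"dy": 0,"dz": 0,"ax": 0,"ay": 0,"az": 0},
    {"dx": 0,"dy": 0,"dz": 0,"ax": 0,"ay": 0,"az": 0},
    {"dx": 0,"dy": 0,"dz": 0,"ax": 0,"ay": 0,"az": 0},
    {"dx": 0,"dy": 0,"dz": 0,"ax": 0,"ay": 0,"az": 0},
  ],
  fingers=60,
)

```text
time_s: 13.52
eef_pos: [0.5183, 0.2385, 0.1492]
ee_rot: [[0.974, -0.225, 0.005], [-0.225, -0.974, 0.001], [0.005, -0.002, -1.0]]
contact_force: [-0.3, 0.1, -0.6]
width: 0.765
```

```bash
python3 plan.py 0.5164 0.2380 0.26 -13.0; python3 - <<'E'
from rig import env,eyes
import cv2
w=eyes.capture("wrist");cv2.imwrite("pics/o.png",w["image"][:,:,::-1])
E
```

```text
pos [0.5183 0.2385 0.1492] xang -13.03 tilt [0.28 0.05] F [-0.25  0.05 -0.65] M [ 0.033 -0.013  0.014] w 0.765 t 13.525 j [ 13.  15.  97.  -0.  68. 116.] n 3
{"dx":-0.04,"dy":0.02,"dz":-3.69,"ax":-0.0,"ay":-0.1,"az":-0.0},
{"dx":-0.05,"dy":0.03,"dz":-3.69,"ax":-0.0,"ay":-0.1,"az":-0.0},
{"dx":-0.05,"dy":0.03,"dz":-3.69,"ax":-0.0,"ay":-0.1,"az":-0.0},
```

View pics/o.png

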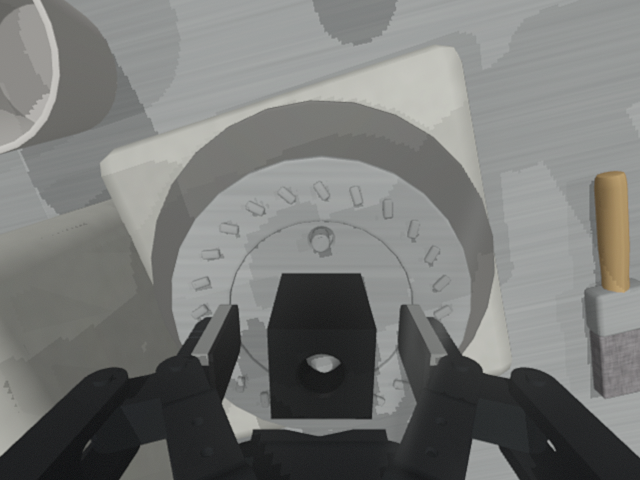

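The fingers are clear of the hub, and the shaft tip shows in the bore at (322,363). I'll raise straight up, then back away a little.

arm_command(
  rows=[
    {"dx": 0,"dy": 0,"dz": -1.5,"ax": 0,"ay": 0,"az": 0},
    {"dx": 0,"dy": 0,"dz": -3.0,"ax": 0,"ay": 0,"az": 0},
    {"dx": 0,"dy": 0,"dz": -4.0,"ax": 0,"ay": 0,"az": 0},
    {"dx": 0,"dy": 0,"dz": -3.0,"ax": 0,"ay": 0,"az": 0},
    {"dx": 0,"dy": 0,"dz": -1.5,"ax": 0,"ay": 0,"az": 0},
    {"dx": 0,"dy": 0,"dz": 0,"ax": 0,"ay": 0,"az": 0},
    {"dx": 0,"dy": 0,"dz": 0,"ax": 0,"ay": 0,"az": 0},
  ],
)

```text
time_s: 14.45
eef_pos: [0.5173, 0.2383, 0.2861]
ee_rot: [[0.974, -0.225, 0.006], [-0.225, -0.974, 0.001], [0.005, -0.003, -1.0]]
contact_force: [-0.3, 0.7, -0.4]
width: 0.768
```

```bash
python3 - <<'E'
from rig import env,eyes
import cv2,pickle
w=eyes.capture("wrist");s=env.sense();p=eyes.capture("side")
cv2.imwrite("pics/p.png",w["image"][:,:,::-1]);cv2.imwrite("pics/p_s.png",p["image"][:,:,::-1]);pickle.dump((w,s),open("p.pkl","wb"))
cv2.imwrite("pics/p2.png",cv2.resize(cv2.convertScaleAbs(w["image"][120:320,220:420,::-1],alpha=1.5),None,fx=3,fy=3,interpolation=cv2.INTER_CUBIC))
print(s["eef_pos"],s["contact_force"])
E
```

```text
[0.51731466 0.23832132 0.28601113] [0.23920316 0.66342325 0.2558585 ]
```

View pics/p2.png

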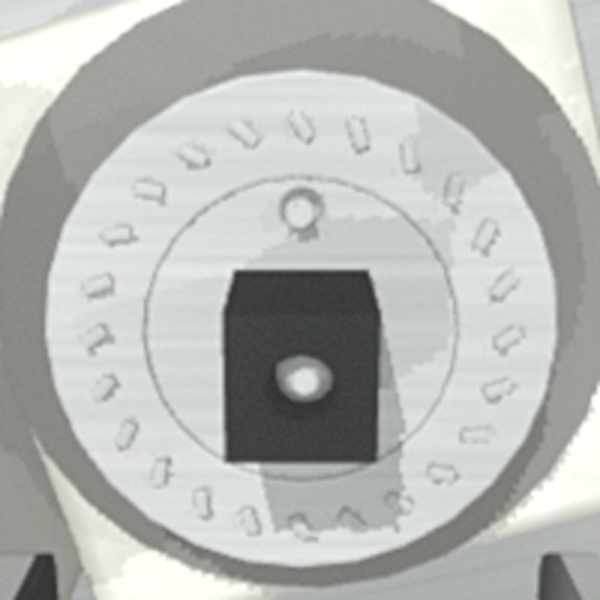

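View pics/p_s.png

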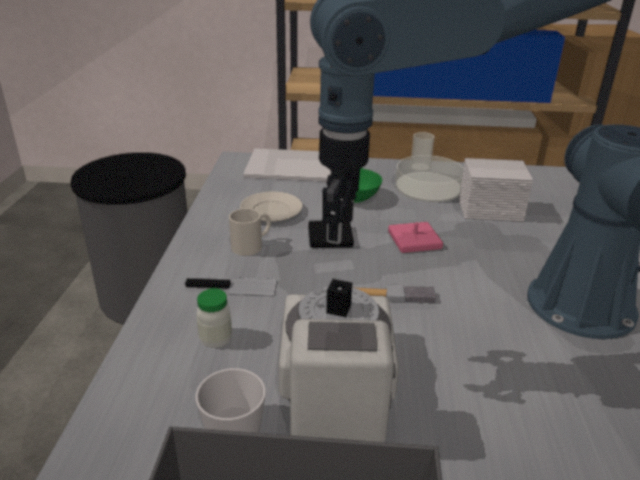

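The disc lies on the drive plate with the pin in its hole at crop (300,210) and the shaft in the bore at (303,377). The bystanders have not moved. Last, a height check from the rim size, then I'll hand in.

```bash
python3 - <<'E'
from h import *
import pickle
from scipy.optimize import least_squares
p,s=pickle.load(open("p.pkl","rb"));cam=(p["mtx"],p["R"],p["t"])
q=lambda x,y:(x/3+220-.33,y/3+120-.33)
bb=np.array([*q(45,70),*q(557,567)]);th=np.linspace(0,2*np.pi,120)
def f(v):
    u=np.array([proj(cam,(v[0]+.07*np.cos(a),v[1]+.07*np.sin(a),v[2])) for a in th]);return np.r_[u.min(0),u.max(0)]-bb
r=least_squares(f,[.515,.239,.136]);print(r.x,r.fun)
from rig import env
print(env.sign_off(), env.sense()["time_s"])
E
```

```text
[0.5149464  0.24015979 0.13345546] [-0.10454937  0.10112416  0.10457673 -0.11583285]
the job is handed in; nothing more can be done
the job is handed in; nothing more can be done
```

The shredding disc is on the vegetable cutter, pressed fully home on the drive plate, and I handed the job in at about 14.6 s of robot time.

**What I did:** I gripped the disc by its hub and lifted it straight off the black stand. I then lowered it over the shaft and stopped just above the pin. I aligned the hole by looking through it at the pin: it was 3° off, so I turned the disc by that much. It then went down over the pin without first resting on it. I pressed it home with about 6 N, let go and raised the gripper clear.

**What the last checks showed:**
- **Seating:** the arm stopped at tool height 0.1482 m, where 0.1484 m was expected for a disc flat on the plate. The pictures show the pin standing up through the hole and the shaft in the bore.
- **Rim height:** a fit to the rim in the last wrist picture put its top at 133.5 mm, where 136 mm was expected. That is a little low, but near the camera's 2 mm accuracy, and it shows no sign of the disc sitting high.
- **Pin angle:** my first estimates of about −17° (top camera) and −10° (wrist camera) disagreed. The pin was actually at about −13°.
- **Clear of everything:** the force readings after letting go were under 1 N. In the last side view the other things on the table looked unmoved.

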